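# Rinsed sample jar onto its drying peg, lid onto its post

### The job

Put the rinsed sample jar and its lid up to dry: take the white jar from the drain cradle, turn it mouth down and lower it over the free tall peg until its rim rests fully on the blue collar, and set the blue lid, still open side down, squarely over the stub of the short teal post. Set both down gently, without dropping them or pressing hard, let go, and leave the other things where they are.

Things in the scene. Friction and masses are not known exactly. Their poses are not given: they have to be found in the camera images.
- jar: White jar, 130 mm long: body 58 mm across up to 94 mm from its base, then tapering to 44 mm at the rim; bore 36 mm at the rim, 125 mm deep. Origin at the base centre, z from base to mouth. It lies in the cradle, its axis falling 30 degrees below level to the mouth. Grip across the body 30 mm from the base, so that it clears the palm with the tool 30 to 50 degrees off the jar axis.
- jar_rim (a point): Centre of the jar's mouth, in the plane of its rim, 130 mm from the base. Tool lean at the grasp (fingertips pointing partly towards the mouth) and lean at the peg add up to 60 degrees: for instance 20 at the cradle, 40 at the peg.
- cradle: Drain cradle, fixed: white plate 190 x 75 x 6 mm with two thin steel rods, 34 mm apart, that slope down to its front, and a low teal stop plate there for the jar's rim. Origin at the centre of the plate's underside; -x points to the low (mouth) end. The jar lies along x, rim centre 45 mm and base centre 110 mm above the bench.
- jar_stand: Free drying stand, fixed: steel foot 100 mm in diameter, 12 mm high, and an upright steel peg 29 mm in diameter, top 115 mm above the bench, tapered to 12 mm over the last 16. A blue collar, 52 mm across, is clamped round it, upper face somewhere 26 to 51 mm above the bench, not measured: feel for it; it gives 5 mm on a 2 N/mm spring. Origin at the foot's underside, on the peg's axis; z up.
- lid: Blue round jar lid, a shallow cap of outer diameter 53 mm, 20 mm high, top 4 mm thick, inside diameter 47 mm, lying open side down on the bench. Origin at the centre of its open underside; z up towards its closed top.
- lid_stand: Lid post, fixed: steel foot 100 mm in diameter, teal column 52 mm in diameter with a flat shoulder 60 mm above the bench, and on it a centred teal stub 40 mm in diameter, 12 mm high, edge tapered. The lid goes over the stub, its rim on the shoulder. Origin at the foot's underside, on the axis; z up.
- beaker: Bystander: clear glass beaker, diameter 68 mm, 98 mm high, already drying mouth down over a third stand with a peg (its rim on the foot, 12 mm above the bench). Origin at the centre of its rim, below. Leave alone.
- sample_1: Bystander: full white sample jar with blue label, diameter 72 mm, 110 mm high, standing. Origin at its underside. Leave alone.
- sample_2: Bystander: same as sample_1. Leave alone.
- amber: Bystander: amber glass bottle, diameter 68 mm, 160 mm high, standing. Origin at its underside. Leave alone.
- spatula: Bystander: spatula 190 mm long lying on the bench. Leave alone.
- weight: Bystander: brass balance weight with a knob, diameter 52 mm, 72 mm high. Leave alone.
Mind the look-alikes: they are no part of the job. Several things look just like the lid: the one meant starts farthest from the robot's base. Leave any pink look-alike of the jar alone.

How it is judged:
By the outcome, as a careful person would: the job done as asked, in the order asked, and still so for the second after the job is handed in, with the robot touching nothing.
It also fails if it takes over 58 s, if anything falls off the work surface, if the arm or the gripper's body presses on something with over 40 N, if the wrist force passes 120 N, or if a joint passes its speed limit or range.

### The arm

A 6-joint arm with a two-finger parallel gripper is mounted at the origin on the work surface. World frame = base frame: x ahead of the robot, y to its left, z up, the work surface at z = 0. Lengths are in m, angles in rad, forces in N, time in s.
With the tool pointing down it reaches from about 0.4 to 0.925 m from the base axis. Payload 3.4 kg.
Tool frame: the origin (TCP) lies at the very end of the fingers, on their centre line; the grasp point (between the pads) lies 19 mm behind it; z points along the fingers, y is the line along which they close (so a half turn about z gives the same grasp; the last joint's range is limited). The gripper opens to 85 mm and grips with 20 to 120 N. Pads are 22 mm wide; open, the fingers measure 114 mm over their backs; the gripper's body (76 mm by 85 mm) begins 54 mm behind the grasp point. The pads swing forward as they close: fully open they stand 13 mm farther back than shut.
Start: joints at [1.093, 0.307, 1.506, -0, 1.328, -0.073], TCP at [0.226, 0.529, 0.231] pointing down, gripper open.
Joint ranges: [-3.12, 3.12], [-1.05, 2.28], [0.14, 2.33], [-1.42, 4.57], [0.1, 2.73], [-2.68, 2.68]. Speed limits (rad/s): [2.57, 2.57, 3.14, 3.14, 3.14, 3.14].

### API

Orientations are given as a unit quaternion [x, y, z, w].
In Python, from plant import bot gives the robot as it stands.
- The arm moves only by the shell command python3 -m creep 'ROWS' [OPENING] [FORCE]. ROWS is JSON, a list of rows, each an object with "dp": the shift along the tool's x, y, z each as a share of 0.2 m, from -1 to 1, a list of three; "rotation": the turn, a rotation vector about the tool's x, y, z each as a share of 180 degrees, from -1 to 1, a list of three. In form: [{"dp": [dx, dy, dz], "rotation": [rx, ry, rz]}, ...]. A call has 1 to 8 rows; each row is the pose to reach, as a shift and turn from the pose commanded when the call began, along the tool's axes at that moment, turning the shorter way round; what a row does not reach only later rows make up. A row lasts 1/10 s, in which the tool goes at most 50 mm and 8.59 degrees, less where a joint would pass 70% of its speed; a pose out of reach is approached as far as the arm can. A call with a number of a shift or a turn outside -1 to 1 is refused whole. A call with a gripper value outside its range is refused whole. OPENING is the opening, from -1 (shut) to 1 (fully open), set as the call begins (- or left out, the last holds). The fingers move at their own pace and stop on an object; FORCE is the grip in N (left out, the last holds). Time passes only in rows, so rows that repeat a pose let the fingers close. It gives the time, the measured TCP pose, the force, the opening and the grip force at its end, in the units of the state.
- bot.get_obs(): the state, without advancing time (a new reading comes with each control period).
- bot.grab_frame(name): name is "side" or "top"; returns the picture (420x560x3 uint8, red, green, blue); there is no depth.
- bot.camera_model(name): a dict with "vfov" (degrees; the focal length in pixels is half the picture's height over the tangent of half this angle, whatever the lens; pixels are square), "cx", "cy" (the principal point, pixels), "position" and "rotation" of the camera in the world. Camera axes: x right, y up, looking along -z (the intrinsics and any distortion apply to the point x, -y, -z); pixel columns grow to the right and rows downward; lengths in m; the calibration is good to about 2 mm. A picture is of the moment at which its call begins. camera_model takes no time and is no camera call.
- bot.finish_job(): hands the job in; it is judged then, once.
The state is a dict: "t": time; "joints": joint angles; "joint_vel": joint speeds; "joint_torque": joint torques, N m; "tcp_pos": TCP position; "eef_rot": TCP orientation; "force": force on the tool from outside, world axes, zero at the start; "wrist_torque": the same for the moment, N m; "gripper_width": opening from 0.0 (shut) to 1.0 (fully open); "grasp_force": force on a finger pad.
Only numpy, scipy, OpenCV 4.12 (cv2) and the standard library are available. Lean on these libraries where they do the work, as an engineer would, in place of code of your own. Each camera call takes 0.05 s, during which the arm holds its last target. There are 200 camera calls.

## Working session

There is one attempt and no reset: what is moved stays moved. The work goes in short steps, Python scripts to look and compute and a shell command to move; the robot and the scene stay as the last step left them, time stands still between calls to the robot, and variables do not carry over. Pictures are saved under pics/ and viewed, at most 10 in all, crops included, and the job is handed in when it is done.

```bash
ls; mkdir -p pics
python3 - <<'E'
from plant import bot
import cv2
for n in("side","top"):
    cv2.imwrite(f"pics/{n}0.png",bot.grab_frame(n)[:,:,::-1]); print(n,bot.camera_model(n))
print(bot.get_obs())
E
```

```text
pics
side {'vfov': 53.27269569932026, 'cx': 278.89832471415514, 'cy': 205.32790567890933, 'position': array([-0.13253837, -0.88623535,  0.82692293]), 'rotation': array([ 0.43837194, -0.15696068, -0.30825444,  0.82956168])}
top {'vfov': 49.23783134853211, 'cx': 277.5036200646072, 'cy': 208.602398999306, 'position': array([ 0.34234262, -0.03992533,  1.28013287]), 'rotation': array([-0.07114046,  0.07545011,  0.70807736, -0.6984789 ])}
{'t': 0.1, 'joints': array([ 1.09251249e+00,  3.07480793e-01,  1.50751738e+00, -3.03852513e-05,
        1.32841122e+00, -7.35122501e-02]), 'joint_vel': array([ 0.00093922,  0.00033155, -0.0021992 ,  0.00066483,  0.00066013,
        0.00055798]), 'joint_torque': array([-1.09754397e-03, -4.58528817e+01, -2.52608407e+01, -1.32669988e-04,
        5.68106494e-03, -2.74756559e-05]), 'tcp_pos': array([0.22619444, 0.52796964, 0.2304927 ]), 'eef_rot': array([ 2.01003329e-01,  9.79590137e-01, -8.78030974e-04, -2.33261950e-04]), 'force': array([ 0.45104816, -0.02277702,  0.58595014]), 'wrist_torque': array([-0.05512734, -0.02003977,  0.00422204]), 'grasp_force': 0.0, 'gripper_width': 0.9966235190276175}
```

View pics/side0.png

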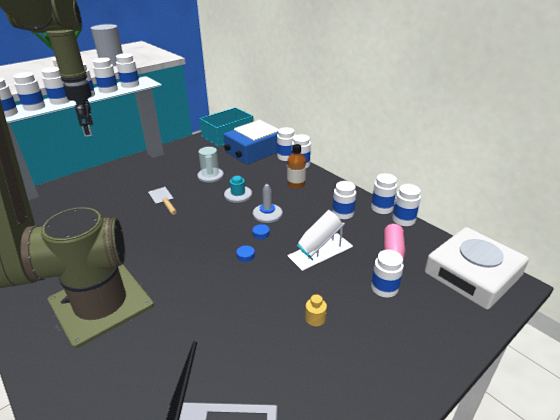

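View pics/top0.png

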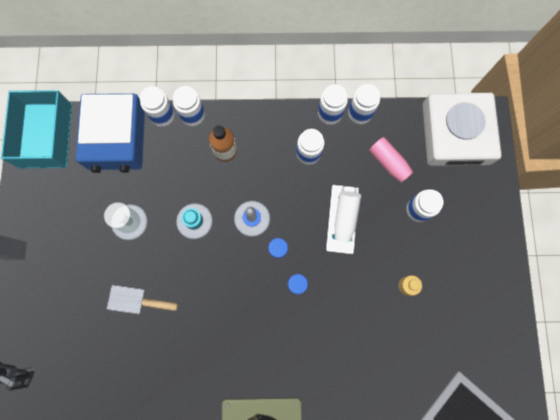

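The side view shows the cradle with the white jar at (320,238), the jar stand at (267,205), the lid post at (237,188), and lids at (261,231) and (246,253). In the top view the jar is at (347,215), the jar stand at (252,218) and the lid post at (194,221). The lids there are at (278,248), which is the farther one, and (298,284).

```bash
cat > h.py <<'E'
import numpy as np, cv2
from plant import bot
from scipy.spatial.transform import Rotation as R
from scipy.optimize import least_squares
def cam(n):
    m=bot.camera_model(n); return m,np.asarray(m['position']),R.from_quat(m['rotation']),210/np.tan(np.radians(m['vfov']/2))
def ray(n,uv):
    m,p,r,f=cam(n); uv=np.atleast_2d(uv).astype(float)
    d=np.c_[(uv[:,0]-m['cx'])/f,-(uv[:,1]-m['cy'])/f,-np.ones(len(uv))]
    return p,r.apply(d)
def plane(n,uv,z):
    p,d=ray(n,uv); return p+d*((z-p[2])/d[:,2])[:,None]
def proj(n,X):
    m,p,r,f=cam(n); c=r.inv().apply(np.atleast_2d(X)-p)
    return np.c_[m['cx']+f*c[:,0]/-c[:,2], m['cy']-f*c[:,1]/-c[:,2]]
def tri(a,b):
    p,d=ray('side',a); q,e=ray('top',b); d,e=d[0],e[0]
    s=np.linalg.lstsq(np.c_[d,-e],q-p,rcond=None)[0]; x,y=p+s[0]*d,q+s[1]*e
    return (x+y)/2,np.linalg.norm(x-y)
def circ(P,r=None):
    f=(lambda v:np.hypot(*(P[:,:2]-v[:2]).T)-v[2]) if r is None else (lambda v:np.hypot(*(P[:,:2]-v[:2]).T)-r)
    c=P[:,:2].mean(0); return least_squares(f,np.r_[c,.04] if r is None else c,loss='soft_l1',f_scale=.002).x
def blob(mask,uv):
    k,l=cv2.connectedComponents(mask.astype(np.uint8)); w=l==l[uv[1],uv[0]]
    c=max(cv2.findContours(w.astype(np.uint8),cv2.RETR_EXTERNAL,cv2.CHAIN_APPROX_NONE)[0],key=len)
    return w,c[:,0].astype(float)
E
python3 - <<'E'
from h import *
I={n:cv2.imread(f'pics/{n}0.png') for n in('side','top')}
S={'side':dict(l1=(261,231),l2=(246,253)),'top':dict(l1=(278,248),l2=(298,284))}
feet={'side':((226,192),(256,214)),'top':((180,221),(238,218))}
for n in I:
    hsv=cv2.cvtColor(I[n],cv2.COLOR_BGR2HSV); blue=cv2.inRange(hsv,(105,120,80),(130,255,255))>0
    for k,u in S[n].items():
        w,c=blob(blue,u); P=plane(n,c,.02 if n=='top' else .012)
        print(n,k,'px',c.mean(0).round(1),circ(P).round(4))
    bright=I[n].max(2)>75
    for u in feet[n]:
        w,c=blob(bright,u); 
        h=cv2.convexHull(c.astype(np.int32))[:,0]; print(n,'foot',c.min(0),c.max(0),circ(plane(n,c,.012)).round(4),circ(plane(n,c,.006)).round(4))
a=cv2.resize(I['top'][172:262,170:370],None,fx=4,fy=4,interpolation=cv2.INTER_CUBIC)
b=cv2.resize(I['side'][165:270,222:360],None,fx=2.2,fy=2.2,interpolation=cv2.INTER_CUBIC)
b2=cv2.resize(I['side'][205:270,285:358],None,fx=3.6,fy=3.6,interpolation=cv2.INTER_CUBIC)
M=np.zeros((600,800,3),np.uint8); M[:360]=a; M[364:364+b.shape[0],:b.shape[1]]=b; M[364:364+b2.shape[0],400:400+b2.shape[1]]=b2
cv2.imwrite('pics/m.png',M)
E
```

```text
side l1 px [260.7 231.3] [ 0.4944 -0.0498  0.034 ]
side l2 px [245.1 253.1] [ 0.3951 -0.1022  0.0332]
side foot [0. 0.] [559. 419.] [2.2718 1.2123 2.5646] [2.2895 1.2278 2.5835]
side foot [0. 0.] [559. 419.] [2.2718 1.2123 2.5646] [2.2895 1.2278 2.5835]
top l1 px [277.7 247.4] [ 0.4982 -0.0483  0.0263]
top l2 px [297.4 283.6] [ 0.399  -0.1006  0.0261]
top foot [0. 0.] [559. 419.] [ 0.6976 -0.0523  0.8149] [ 0.6993 -0.0524  0.8188]
top foot [0. 0.] [559. 419.] [ 0.6976 -0.0523  0.8149] [ 0.6993 -0.0524  0.8188]
```

View pics/m.png

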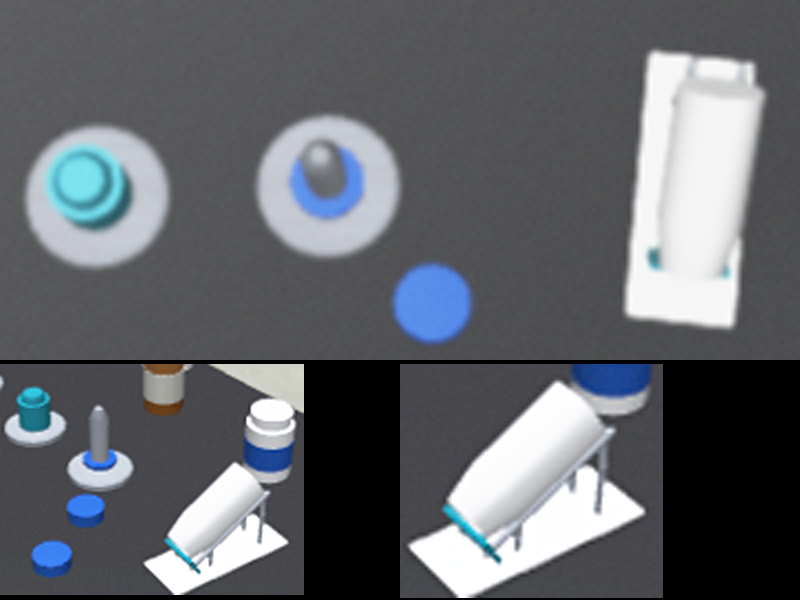

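The montage shows the feet, lid post, peg and lid clearly, and the lid's fitted radius of 26.3 mm matches its size. In top crop pixels, the plate corners are (650,52), (753,64), (733,326) and (626,315). The jar's base disc spans rows 78–97 and its mouth edge is at about (695,281).

Run:
```python
from h import *
I={n:cv2.imread(f'pics/{n}0.png') for n in('side','top')}
for n,fs in {'side':((226,193),(257,215)),'top':((180,221),(238,218))}.items():
    g=cv2.inRange(I[n],(110,100,100),(255,255,255))>0
    for u in fs:
        w,c=blob(g,u); 
        if n=='top': print(n,'foot',c.min(0),c.max(0),circ(plane(n,c,.012)).round(4))
        else:
            # lower half of silhouette is foot bottom, use only upper-face extreme left/right
            print(n,'foot',c.min(0),c.max(0))
hsv={n:cv2.cvtColor(I[n],cv2.COLOR_BGR2HSV) for n in I}
# teal stub top in top view (bright) and collar in top view
t=hsv['top']; w,c=blob((cv2.inRange(t,(80,90,195),(100,255,255))>0),(190,217)); print('stub',c.min(0),c.max(0),len(c),circ(plane('top',c,.072)).round(4))
w,c=blob((cv2.inRange(t,(80,90,60),(100,255,255))>0),(190,217)); print('col',circ(plane('top',c,.06)).round(4))
uc=lambda x,y:((x+.5)/4-.5+170,(y+.5)/4-.5+172)
C=np.array([uc(*p) for p in((650,52),(753,64),(733,326),(626,315))]); P=plane('top',C,.006)
print('plate',P.round(4),'sides',[np.linalg.norm(P[i]-P[i-1]).round(4) for i in range(4)]); o=P.mean(0)
d=P[0]-P[3]+P[1]-P[2]; th=np.arctan2(d[1],d[0]); print('centre',o,'yaw',np.degrees(th))
ex=np.array([np.cos(th),np.sin(th)]); ey=np.array([-ex[1],ex[0]])
for nm,p,z in(('botlip',(718,78),.085),('toplip',(718,97),.135),('L',(680,93),.11),('R',(764,92),.11),('rimtop',(695,281),.064),('bodymid?',(0,0),.1)):
    q=plane('top',uc(*p),z)[0][:2]-o[:2]; print(nm,(q@ex).round(4),(q@ey).round(4))
us=lambda x,y:((x-400+.5)/3.6-.5+285,(y-364+.5)/3.6-.5+205)
C=np.array([us(*p) for p in((643,512),(463,597),(409,547))]); print('side plate',plane('side',C,.006).round(4))
# peg tip
ub=lambda x,y:((x+.5)/2.2-.5+222,(y-364+.5)/2.2-.5+165)
print('peg tip',tri(ub(99,407),uc(318,150)), proj('top',[[*o[:2],.006]]))
```

```text
side foot [224. 186.] [251. 202.]
side foot [252. 204.] [282. 222.]
top foot [176. 203.] [212. 239.] [0.5784 0.1859 0.0511]
top foot [234. 200.] [269. 236.] [0.5835 0.0239 0.0508]
stub [182. 209.] [200. 226.] 50 [0.5761 0.184  0.0236]
col [0.5756 0.1835 0.0263]
plate [[ 0.6791 -0.2077  0.006 ]
 [ 0.6693 -0.2813  0.006 ]
 [ 0.4812 -0.2579  0.006 ]
 [ 0.4899 -0.1836  0.006 ]] sides [np.float64(0.1907), np.float64(0.0743), np.float64(0.1895), np.float64(0.0748)]
centre [ 0.57990093 -0.23259412  0.006     ] yaw -7.176754051938608
botlip 0.0605 -0.0022
toplip 0.0345 0.0037
L 0.0408 0.0253
R 0.0477 -0.0295
rimtop -0.075 -0.0008
bodymid? 0.0562 0.4815
side plate [[ 0.663  -0.283   0.006 ]
 [ 0.4784 -0.259   0.006 ]
 [ 0.4855 -0.1868  0.006 ]]
peg tip (array([0.58643831, 0.02582465, 0.11314766]), np.float64(0.003124820417133513)) [[342.28454371 218.4426681 ]]
```

Sizes check out: plate 190 x 74.5 mm, feet radius 51 mm, peg tip height 113 mm. Next I'll compute the pre-grasp and start moving.

```bash
cat >> h.py <<'E'
th=np.radians(-7.18); EX=np.array([np.cos(th),np.sin(th),0]); EY=np.array([-EX[1],EX[0],0]); Z=np.array([0,0,1.])
def tool(az,lean,flip=0):
    """tool x toward -az direction; lean>0: tips towards -az"""
    e=np.array([np.cos(az),np.sin(az),0]); y=np.array([-e[1],e[0],0]); z=-np.sin(lean)*e-np.cos(lean)*Z
    return R.from_matrix(np.c_[np.cross(y,z),y,z])
def rel(pos,rot):
    o=bot.get_obs(); r=R.from_quat(o['eef_rot']); d=r.inv().apply(np.asarray(pos)-o['tcp_pos'])/.2
    v=(r.inv()*rot).as_rotvec()/np.pi; print('dp',d.round(3),'rot',v.round(4),'rows',(np.linalg.norm(d)*4).round(1),(np.linalg.norm(v)*180/8.59).round(1))
base=np.array([.5795,-.2330,.110])+.047*EX; A=-np.cos(np.pi/6)*EX-.5*Z
G=base+.03*A; Tg=tool(th,np.radians(20)); tz=Tg.as_matrix()[:,2]; TCPg=G+.019*tz
E
python3 -c "
from h import *
print(base,TCPg,TCPg-.13*tz); rel(TCPg-.13*tz,Tg); rel(TCPg-.13*tz,tool(th,0))"
```

```text
[ 0.62613144 -0.23887438  0.11      ] [ 0.59390699 -0.23481492  0.07714584] [ 0.63802095 -0.24037216  0.19930588]
dp [-3.406 -2.72   0.161] rot [ 0.015   0.1103 -0.0881] rows 17.4 3.0
dp [-3.406 -2.72   0.161] rot [-0.0006 -0.0001 -0.089 ] rows 17.4 1.9
```

```bash
python3 -m creep '[{"dp":[-1,-0.75,-0.1],"rotation":[0,0,0]},{"dp":[-1,-0.75,-0.1],"rotation":[0,0,0]},{"dp":[-1,-0.75,-0.1],"rotation":[0,0,0]},{"dp":[-1,-0.75,-0.1],"rotation":[0,0,0]},{"dp":[-1,-0.75,-0.1],"rotation":[0,0,0]},{"dp":[-1,-0.75,-0.1],"rotation":[0,0,0]}]' 1 20; python3 -c "
from h import *
rel(TCPg-.13*tz,Tg)"
```

```text
t: 0.7
tcp_pos: [0.3536, 0.307, 0.2515]
eef_rot: [0.204, 0.979, -0.001, 0.001]
force: [-0.0, 0.7, -0.2]
gripper_width: 0.998
grasp_force: 0.0
dp [-2.397 -1.94   0.27 ] rot [ 0.0152  0.111  -0.0902] rows 12.4 3.0
```

```bash
python3 -m creep '[{"dp":[-1,-0.8,0],"rotation":[0,0,0]},{"dp":[-1,-0.8,0],"rotation":[0,0,0]},{"dp":[-1,-0.8,0],"rotation":[0,0,0]},{"dp":[-1,-0.8,0],"rotation":[0,0,0]},{"dp":[-1,-0.8,0],"rotation":[0,0,0]},{"dp":[-1,-0.8,0],"rotation":[0,0,0]}]'; python3 -m creep '[{"dp":[-1,-0.8,0],"rotation":[0,0,0]},{"dp":[-1,-0.8,0],"rotation":[0,0,0]},{"dp":[-1,-0.8,0],"rotation":[0,0,0]},{"dp":[-1,-0.8,0],"rotation":[0,0,0]},{"dp":[-1,-0.8,0],"rotation":[0.015,0.11,-0.09]},{"dp":[-1,-0.8,0],"rotation":[0.015,0.11,-0.09]},{"dp":[-1,-0.8,0],"rotation":[0.015,0.11,-0.09]},{"dp":[-1,-0.8,0],"rotation":[0.015,0.11,-0.09]}]'; python3 -c "
from h import *
print(bot.get_obs()['joints'])
rel(TCPg-.13*tz,Tg)"
```

```text
t: 1.3
tcp_pos: [0.4747, 0.0822, 0.2511]
eef_rot: [0.204, 0.979, -0.001, 0.001]
force: [-0.3, 0.1, -0.4]
gripper_width: 1.001
grasp_force: 0.0
t: 2.1
tcp_pos: [0.5951, -0.1389, 0.2467]
eef_rot: [0.058, 0.983, 0.012, -0.176]
force: [-0.7, 0.1, -0.9]
gripper_width: 1.0
grasp_force: 0.0
[-0.26903372  0.5438087   1.12765126 -0.0498576   1.82060056 -1.72621564]
dp [-0.337 -0.48   0.126] rot [ 0.0004 -0.0015  0.0026] rows 2.4 0.1
```

```bash
python3 -m creep '[{"dp":[-0.34,-0.48,0.12],"rotation":[0,0,0]},{"dp":[-0.34,-0.48,0.12],"rotation":[0,0,0]},{"dp":[-0.34,-0.48,0.12],"rotation":[0,0,0]},{"dp":[-0.34,-0.48,0.12],"rotation":[0,0,0]},{"dp":[-0.34,-0.48,0.12],"rotation":[0,0,0]}]'
python3 - <<'E'
from h import *
for n in('side','top'): cv2.imwrite(f'pics/{n}1.png',bot.grab_frame(n)[:,:,::-1])
o=bot.get_obs(); print(o['tcp_pos']); rel(TCPg,Tg)
print(proj('side',o['tcp_pos']),proj('top',o['tcp_pos']))
M=np.zeros((600,800,3),np.uint8)
for k,(n,u,v) in enumerate((('side',260,130),('top',280,120))):
    c=cv2.imread(f'pics/{n}1.png')[v:v+150,u:u+100]; M[:,k*400:k*400+400]=cv2.resize(c,None,fx=4,fy=4,interpolation=cv2.INTER_CUBIC)
    q=((proj(n,o['tcp_pos'])[0]-(u,v)+.5)*4).astype(int); cv2.circle(M,(int(q[0])+400*k,int(q[1])),4,(0,0,255),1)
cv2.imwrite('pics/m1.png',M)
E
```

```text
t: 2.6
tcp_pos: [0.6363, -0.2401, 0.2057]
eef_rot: [0.059, 0.983, 0.012, -0.173]
force: [0.2, 0.7, 1.0]
gripper_width: 1.0
grasp_force: 0.0
[ 0.63661931 -0.23970195  0.20684417]
dp [-0.018 -0.003  0.683] rot [0.0001 0.0009 0.0023] rows 2.7 0.1
[[340.44817984 186.77741903]] [[356.0285218 180.1120278]]
```

View pics/m1.png

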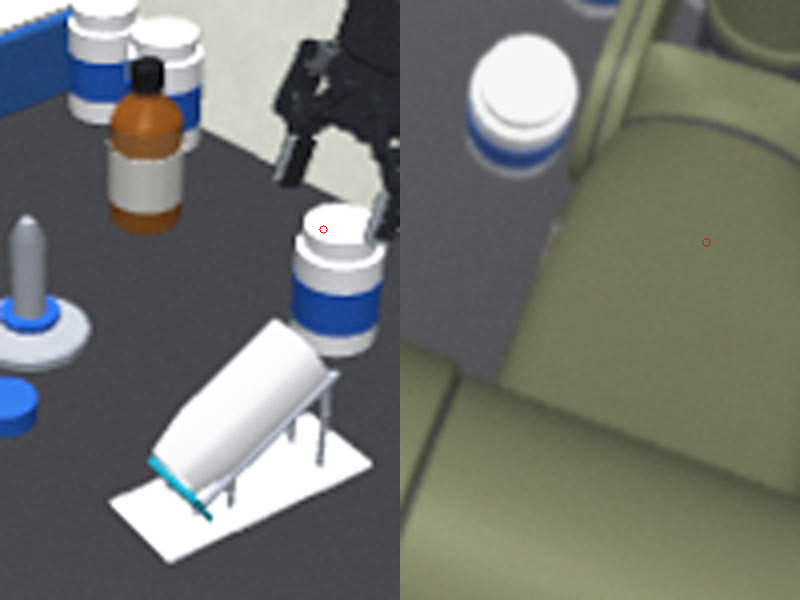

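The side view shows the fingertip midpoint at about (331,212) in the crop. That matches the projected TCP once the open pads' setback is allowed for, so the calibration holds. The jar lies undisturbed below, so I'm descending.

```bash
python3 -m creep '[{"dp":[-0.015,0,0.2],"rotation":[0,0,0]},{"dp":[-0.015,0,0.35],"rotation":[0,0,0]},{"dp":[-0.015,0,0.5],"rotation":[0,0,0]},{"dp":[-0.015,0,0.5],"rotation":[0,0,0]},{"dp":[-0.015,0,0.5],"rotation":[0,0,0]}]'
python3 - <<'E'
from h import *
rel(TCPg,Tg)
cv2.imwrite('pics/s2.png',cv2.resize(bot.grab_frame('side')[165:275,270:370,::-1],None,fx=5,fy=5,interpolation=cv2.INTER_CUBIC))
E
```

```text
t: 3.2
tcp_pos: [0.6061, -0.2366, 0.1117]
eef_rot: [0.058, 0.983, 0.011, -0.172]
force: [0.9, 0.5, 0.4]
gripper_width: 1.0
grasp_force: 0.0
dp [-0.001  0.001  0.183] rot [0.     0.0007 0.0023] rows 0.7 0.0
```

View pics/s2.png

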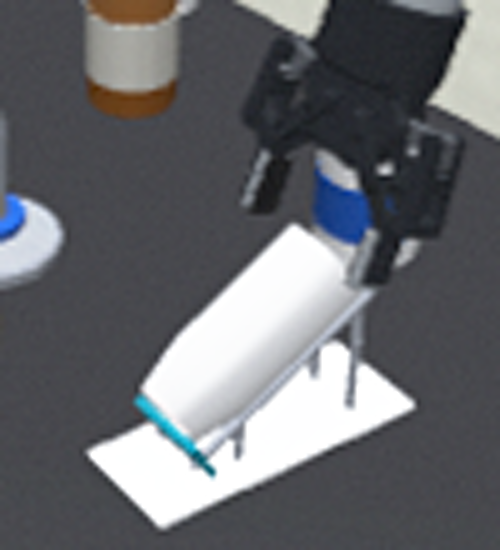

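The fingers straddle the jar's base end symmetrically, near (255,200) and (375,270) in the crop. I'll go down the remaining 37 mm and close.

```bash
python3 -m creep '[{"dp":[0,0,0.1],"rotation":[0,0,0]},{"dp":[0,0,0.18],"rotation":[0,0,0]},{"dp":[0,0,0.18],"rotation":[0,0,0]},{"dp":[0,0,0.18],"rotation":[0,0,0]}]';  python3 -m creep '[{"dp":[0,0,0],"rotation":[0,0,0]},{"dp":[0,0,0],"rotation":[0,0,0]},{"dp":[0,0,0],"rotation":[0,0,0]},{"dp":[0,0,0],"rotation":[0,0,0]},{"dp":[0,0,0],"rotation":[0,0,0]},{"dp":[0,0,0],"rotation":[0,0,0]},{"dp":[0,0,0],"rotation":[0,0,0]},{"dp":[0,0,0],"rotation":[0,0,0]}]' -1 60; python3 -c "
from h import *
rel(TCPg,Tg); print(bot.get_obs()['wrist_torque'])"
```

```text
t: 3.65
tcp_pos: [0.5952, -0.2364, 0.0782]
eef_rot: [0.059, 0.983, 0.011, -0.171]
force: [0.4, 0.3, 1.6]
gripper_width: 1.003
grasp_force: 0.0
t: 4.45
tcp_pos: [0.5954, -0.2354, 0.0783]
eef_rot: [0.059, 0.984, 0.012, -0.171]
force: [1.5, 2.9, 5.8]
gripper_width: 0.676
grasp_force: 63.1
dp [0.006 0.002 0.008] rot [0.0004 0.0016 0.0021] rows 0.0 0.1
[ 0.50722031 -0.12107011 -0.25703743]
```

Gripped: the opening is 57.5 mm, which agrees with the 58 mm body. Lifting straight up.

```bash
python3 -m creep '[{"dp":[0.05,0,-0.14],"rotation":[0,0,0]},{"dp":[0.1,0,-0.28],"rotation":[0,0,0]},{"dp":[0.17,0,-0.47],"rotation":[0,0,0]},{"dp":[0.24,0,-0.66],"rotation":[0,0,0]},{"dp":[0.32,0,-0.88],"rotation":[0,0,0]},{"dp":[0.32,0,-0.88],"rotation":[0,0,0]},{"dp":[0.32,0,-0.88],"rotation":[0,0,0]},{"dp":[0.32,0,-0.88],"rotation":[0,0,0]}]';python3 - <<'E'
from h import *
cv2.imwrite('pics/side3.png',bot.grab_frame('side')[:,:,::-1])
o=bot.get_obs(); print(o['force'],o['wrist_torque'])
S=np.array([.583,.024]); az=np.arctan2(S[1],S[0])
# at peg: lean -40 about az; grip point at S, height
for h in (.28,):
    T=tool(az,np.radians(-40)); rel(np.r_[S,h]+.019*T.as_matrix()[:,2],T)
E
```

```text
t: 5.25
tcp_pos: [0.5928, -0.2363, 0.2626]
eef_rot: [0.059, 0.983, 0.012, -0.173]
force: [-0.8, -0.2, -0.8]
gripper_width: 0.678
grasp_force: 64.2
[ 0.87119004  0.54905294 -1.34969711] [-0.05983002 -0.21231718  0.00052551]
dp [0.138 1.296 0.037] rot [-0.0081 -0.333  -0.053 ] rows 5.2 7.1
```

```bash
python3 -m creep '[{"dp":[0.02,0.15,-0.1],"rotation":[-0.008,-0.333,-0.053]},{"dp":[0.05,0.3,-0.1],"rotation":[-0.008,-0.333,-0.053]},{"dp":[0.05,0.45,-0.1],"rotation":[-0.008,-0.333,-0.053]},{"dp":[0.1,0.6,-0.1],"rotation":[-0.008,-0.333,-0.053]},{"dp":[0.1,0.75,0],"rotation":[-0.008,-0.333,-0.053]},{"dp":[0.14,0.9,0],"rotation":[-0.008,-0.333,-0.053]},{"dp":[0.14,1,0],"rotation":[-0.008,-0.333,-0.053]},{"dp":[0.14,1,0.03],"rotation":[-0.008,-0.333,-0.053]}]';python3 - <<'E'
from h import *
o=bot.get_obs(); print(o['joints'])
S=np.array([.583,.024]); az=np.arctan2(S[1],S[0]); T=tool(az,np.radians(-40)); rel(np.r_[S,.28]+.019*T.as_matrix()[:,2],T)
E
```

```text
t: 6.1
tcp_pos: [0.5817, -0.0312, 0.2625]
eef_rot: [-0.02, 0.94, 0.008, 0.34]
force: [0.2, 0.4, -1.1]
gripper_width: 0.673
grasp_force: 64.3
[-0.24237926  0.04089442  2.01304593  0.42826482  0.45051806 -2.18259813]
dp [-0.07   0.275  0.039] rot [ 0.0007 -0.0015  0.0004] rows 1.1 0.0
```

```bash
python3 -m creep '[{"dp":[-0.03,0.14,0.02],"rotation":[0,0,0]},{"dp":[-0.07,0.275,0.04],"rotation":[0,0,0]},{"dp":[-0.07,0.275,0.04],"rotation":[0,0,0]},{"dp":[-0.07,0.275,0.04],"rotation":[0,0,0]},{"dp":[-0.07,0.275,0.04],"rotation":[0,0,0]}]';python3 - <<'E'
from h import *
for n in('side','top'): cv2.imwrite(f'pics/{n}4.png',bot.grab_frame(n)[:,:,::-1])
o=bot.get_obs(); print(o['joints'])
S=np.array([.583,.024]); az=np.arctan2(S[1],S[0]); T=tool(az,np.radians(-40)); rel(np.r_[S,.28]+.019*T.as_matrix()[:,2],T)
r=R.from_quat(o['eef_rot']); tzz=r.as_matrix()[:,2]; g=o['tcp_pos']-.019*tzz; axis=R.from_rotvec(r.apply([0,-np.radians(40),0])).apply(tzz); print('grip',g,'axis',axis,'rim',g+.1*axis)
M=np.zeros((600,800,3),np.uint8)
for k,(n,u,v) in enumerate((('side',217,90),('top',200,150))):
    c=cv2.imread(f'pics/{n}4.png')[v:v+150,u:u+100]; M[:,k*400:k*400+400]=cv2.resize(c,None,fx=4,fy=4,interpolation=cv2.INTER_CUBIC)
    for X in (g,g+.1*axis):
        q=((proj(n,X)[0]-(u,v)+.5)*4).astype(int); cv2.circle(M,(int(q[0])+400*k,int(q[1])),4,(0,0,255),1)
    print(n,proj(n,g),proj(n,g+.1*axis))
cv2.imwrite('pics/m4.png',M)
E
```

```text
t: 6.6
tcp_pos: [0.6018, 0.0207, 0.2695]
eef_rot: [-0.02, 0.939, 0.006, 0.342]
force: [0.6, -0.1, -1.4]
gripper_width: 0.673
grasp_force: 64.5
[-0.08591467  0.05708779  1.97586691  0.19629191  0.42025299 -1.84800018]
dp [ 0.041  0.023 -0.004] rot [-0.0006  0.0004  0.0001] rows 0.2 0.0
grip [0.5899365  0.019676   0.28462407] axis [ 0.98424266  0.03908765 -0.17244864] rim [0.68836076 0.02358477 0.2673792 ]
side [[267.92633517 136.05831714]] [[291.34898504 131.77095852]]
top [[247.21335227 192.42116039]] [[245.95086945 152.98098676]]
```

View pics/m4.png

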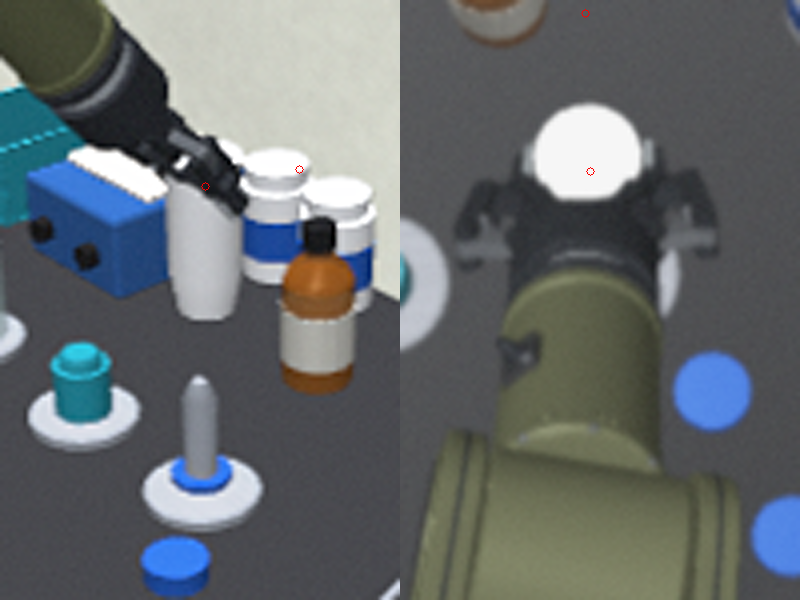

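The jar now hangs upright, mouth down, about 65 mm above the peg tip. In the side crop the rim's lower edge is near (205,320) and the peg tip at (199,378). The top crop shows the base disc at about (588,155). I'll measure the offset within each camera.

Run:
```python
from h import *
hb=.3146; hr=.1846
T=cv2.imread('pics/top4.png'); w,c=blob(cv2.inRange(T,(215,215,215),(255,255,255))>0,(247,188))
print(c.min(0),c.max(0)); a=c[c[:,1]<190]+0
print('base(top)',circ(plane('top',a,hb),.029).round(4), circ(plane('top',a,hb)).round(4))
S=cv2.imread('pics/side4.png'); 
w,c=blob(S.max(2)>105,(268,160)); b=c[(c[:,1]>164)&(c[:,1]<172)&(c[:,0]>258)&(c[:,0]<278)]
print(b.min(0),b.max(0),len(b))
lo=b[b[:,1]>=168]; print('rim(side)',circ(plane('side',lo,hr),.022).round(4),len(lo))
for v in (150,155,160,165): 
    x=np.where(w[v,255:285])[0]+255; print(v,x.min(),x.max(),end='; ')
print()
# peg in side: columns of peg per row
for v in range(184,208,3):
    r=S[v,258:278].max(1).astype(int); print(v,r)
uc=lambda x,y:((x+.5)/4-.5+170,(y+.5)/4-.5+172)
print('tip top',plane('top',uc(319,147),.115)); print('tip side',plane('side',(217+199.5/4-.5,90+379/4-.5),.115))
```

```text
[234. 177.] [259. 198.]
base(top) [0.5885 0.0197] [0.5903 0.0196 0.0275]
[261. 165.] [275. 169.] 19
rim(side) [0.5865 0.018 ] 13
150 255 284; 155 255 284; 160 255 284; 165 261 275; 
184 [ 79  80  81  79  75  78  79 151 202 177 113  80  77  79  77  77  79  78
  77  76]
187 [ 79  79  79  76  77 112 149 163 167 162 151 133  98  78  77  79  77  80
  77  78]
190 [ 80  76  78  75 100 128 139 149 150 150 142 137 122  97  76  80  77  79
  79  78]
193 [ 77  79  77  74  95 121 138 144 147 145 141 134 120  90  79  80  77  78
  78  79]
196 [ 80  79  80  76  92 123 139 147 145 147 143 135 122  94  74  76  78  78
  80  81]
199 [ 80  79  77  76  86 121 138 145 145 147 143 136 121  93  78  77  78  78
  79  77]
202 [ 78  77  77  76  81 116 139 146 147 147 142 137 120  85  67  75  78  77
  78  79]
205 [128 164 229 251 240 174 133 144 145 147 143 134 113 186 242 250 245 231
 176 122]
tip top [[0.58937476 0.02423973 0.115     ]]
tip side [[0.58228454 0.02487454 0.115     ]]
```

```bash
cat >> h.py <<'E'
def peg(h,S=(.585,.025)):
    S=np.array(S); az=np.arctan2(S[1],S[0]); T=tool(az,np.radians(-40)); rel(np.r_[S,h]+.019*T.as_matrix()[:,2],T)
    o=bot.get_obs(); r=R.from_quat(o['eef_rot']); g=o['tcp_pos']-.019*r.as_matrix()[:,2]
    print('grip',g.round(4),'F',o['force'].round(2),'M',o['wrist_torque'].round(2),'up10mm=',(r.inv().apply([0,0,.05])).round(4),'x10',r.inv().apply([.05,0,0]).round(4),'y10',r.inv().apply([0,.05,0]).round(4))
E
python3 -c "
from h import *
peg(.235)"
```

```text
dp [0.178 0.028 0.175] rot [-0.001   0.0004 -0.0003] rows 1.0 0.0
grip [0.5899 0.0197 0.2846] F [-0.   -0.12 -1.43] M [-0.04  0.38  0.02] up10mm= [-0.0322 -0.0001 -0.0383] x10 [-0.0382 -0.002   0.0322] y10 [-0.0016  0.05    0.0012]
```

```bash
python3 -m creep '[{"dp":[0.02,0.028,-0.02],"rotation":[0,0,0]},{"dp":[0.06,0.028,0.04],"rotation":[0,0,0]},{"dp":[0.11,0.028,0.09],"rotation":[0,0,0]},{"dp":[0.178,0.028,0.175],"rotation":[0,0,0]},{"dp":[0.178,0.028,0.175],"rotation":[0,0,0]},{"dp":[0.178,0.028,0.175],"rotation":[0,0,0]},{"dp":[0.178,0.028,0.175],"rotation":[0,0,0]}]'
python3 - <<'E'
from h import *
peg(.16); c=bot.grab_frame('side')[:,:,::-1]; cv2.imwrite('pics/side5.png',c)
cv2.imwrite('pics/s5.png',cv2.resize(c[140:230,235:310],None,fx=6,fy=6,interpolation=cv2.INTER_CUBIC))
E
```

```text
t: 7.4
tcp_pos: [0.5986, 0.0261, 0.2226]
eef_rot: [-0.02, 0.939, 0.006, 0.344]
force: [0.5, -0.7, -0.8]
gripper_width: 0.68
grasp_force: 64.5
dp [ 0.255 -0.002  0.29 ] rot [-0.0009  0.0016 -0.    ] rows 1.5 0.0
grip [0.5863 0.0256 0.2371] F [ 0.5  -0.72 -0.8 ] M [0.01 0.41 0.04] up10mm= [-0.0323 -0.0001 -0.0381] x10 [-0.0381 -0.002   0.0323] y10 [-0.0016  0.05    0.0012]
```

View pics/s5.png

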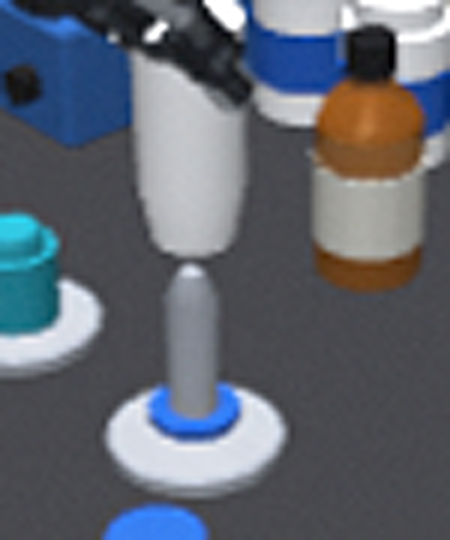

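The rim is centred at column 191 and the peg tip at 192, with the jar upright. I'm lowering it over the tip in steps and watching the force.

```bash
python3 -m creep '[{"dp":[0.03,0,0.03],"rotation":[0,0,0]},{"dp":[0.06,0,0.065],"rotation":[0,0,0]},{"dp":[0.085,0,0.095],"rotation":[0,0,0]},{"dp":[0.11,0,0.12],"rotation":[0,0,0]},{"dp":[0.11,0,0.12],"rotation":[0,0,0]}]'; python3 -m creep '[{"dp":[0.02,0,0.025],"rotation":[0,0,0]},{"dp":[0.04,0,0.05],"rotation":[0,0,0]},{"dp":[0.06,0,0.07],"rotation":[0,0,0]},{"dp":[0.06,0,0.07],"rotation":[0,0,0]}]'; python3 -c "
from h import *
peg(.16)"
```

```text
t: 7.95
tcp_pos: [0.5964, 0.0263, 0.1887]
eef_rot: [-0.019, 0.939, 0.006, 0.343]
force: [0.1, -0.1, -1.5]
gripper_width: 0.671
grasp_force: 64.5
t: 8.35
tcp_pos: [0.5963, 0.0261, 0.1705]
eef_rot: [-0.019, 0.939, 0.006, 0.343]
force: [-1.0, -0.3, -0.7]
gripper_width: 0.671
grasp_force: 64.4
dp [ 0.078 -0.003  0.099] rot [-0.0008  0.001  -0.0002] rows 0.5 0.0
grip [0.5841 0.0256 0.1851] F [-0.99 -0.27 -0.71] M [-0.17  0.64 -0.19] up10mm= [-0.0323 -0.0001 -0.0382] x10 [-0.0382 -0.002   0.0322] y10 [-0.0016  0.05    0.0013]
```

```bash
python3 -m creep '[{"dp":[0.02,0,0.024],"rotation":[0,0,0]},{"dp":[0.04,0,0.048],"rotation":[0,0,0]},{"dp":[0.06,0,0.071],"rotation":[0,0,0]},{"dp":[0.08,0,0.097],"rotation":[0,0,0]},{"dp":[0.08,0,0.097],"rotation":[0,0,0]},{"dp":[0.08,0,0.097],"rotation":[0,0,0]}]'; python3 -c "
from h import *
peg(.16)"
```

```text
t: 8.95
tcp_pos: [0.5981, 0.0237, 0.1518]
eef_rot: [-0.022, 0.941, 0.009, 0.339]
force: [-0.4, 0.6, -1.0]
gripper_width: 0.678
grasp_force: 64.5
dp [0.024 0.009 0.022] rot [ 0.0017 -0.0022  0.0008] rows 0.1 0.1
grip [0.586  0.0231 0.1665] F [-0.38  0.61 -0.98] M [0.03 0.61 0.04] up10mm= [-0.0319  0.0001 -0.0385] x10 [-0.0385 -0.0024  0.0318] y10 [-0.0018  0.0499  0.0016]
```

```bash
python3 -c "
from h import *
o=bot.get_obs();print(o['joints'].round(3),o['t'],o['joint_vel'].round(3))
p=o['tcp_pos'];print(p)"
```

```text
[-0.085  0.248  2.152  1.013  0.102 -2.682] 8.95 [-0.    -0.003  0.003  0.015 -0.004 -0.005]
[0.59810696 0.02372817 0.15182375]
```

The wrist is near its singularity, with joint 5 at its lower limit and joint 6 at its end, so the arm can't descend further leaning radially. I'll raise the jar off the peg. Then I'll fit a small kinematic model to my logged poses to choose a better lean azimuth, which the jar's symmetry leaves free.

```bash
python3 -m creep '[{"dp":[-0.06,0,-0.07],"rotation":[0,0,0]},{"dp":[-0.12,0,-0.15],"rotation":[0,0,0]},{"dp":[-0.19,0,-0.23],"rotation":[0,0,0]},{"dp":[-0.26,0,-0.31],"rotation":[0,0,0]},{"dp":[-0.28,0,-0.34],"rotation":[0,0,0]},{"dp":[-0.28,0,-0.34],"rotation":[0,0,0]},{"dp":[-0.28,0,-0.34],"rotation":[0,0,0]}]'
cat > k.py <<'E'
from h import *
D=[([1.09251,.30748,1.50752,-.00003,1.32841,-.07351],(.22619,.52797,.23049),(.2010,.97959,-.00088,-.00023)),
([-0.26903,0.54381,1.12765,-0.04986,1.8206,-1.72622],(.5951,-.1389,.2467),(.058,.983,.012,-.176)),
([-0.24238,0.04089,2.01305,0.42826,0.45052,-2.1826],(.5817,-.0312,.2625),(-.02,.94,.008,.34)),
([-0.085,.248,2.152,1.013,.102,-2.682],(.5981,.02373,.15182),(-.022,.941,.009,.339))]
o=bot.get_obs(); D.append((list(o['joints']),tuple(o['tcp_pos']),tuple(o['eef_rot'])))
Rz=lambda a:R.from_euler('z',a); Ry=lambda a:R.from_euler('y',a)
def fk(q,v,s=(1,1)):
    f=Rz(q[0])*Ry(q[1]+q[2]); w=f*Rz(s[0]*q[3])*Ry(q[4])
    p=Rz(q[0]).apply([v[0],v[1],v[2]]+Ry(q[1]).apply([0,0,v[3]]))+f.apply([v[4],0,v[5]])+w.apply([v[7],0,v[6]])
    return p,w*Rz(s[1]*q[5])*Rz(v[8])
def res(v,s): 
    e=[]
    for q,p,r in D:
        P,Q=fk(q,v,s); e+=[*(P-p),*(.1*(Q.inv()*R.from_quat(r)).as_rotvec())]
    return np.array(e)
best=min((least_squares(res,[.0,.04,.35,.4,0,.4,.3,0,y0],args=((s,t),)) for s in(1,-1) for t in(1,-1) for y0 in(0,1.57,3.14,-1.57)),key=lambda r:r.cost)
V=best.x
E
python3 - <<'E'
from k import *
for s in(1,-1):
  for t in(1,-1):
    for y0 in (0,1.57,3.14,-1.57):
      b=least_squares(res,[.0,.04,.35,.4,0,.4,.3,0,y0],args=((s,t),)); print(s,t,b.cost.round(6),np.abs(b.fun).max().round(4),b.x.round(3))
print(D[-1])
peg(.235)
E
```

```text
t: 9.65
tcp_pos: [0.5968, 0.0234, 0.2385]
eef_rot: [-0.021, 0.941, 0.01, 0.338]
force: [0.1, 0.3, -1.4]
gripper_width: 0.674
grasp_force: 64.8
1 1 0.0 0.0002 [-1.000e-03  4.200e-02  1.930e-01  6.470e-01  1.100e-01  4.180e-01
  3.720e-01 -0.000e+00  1.571e+00]
1 1 0.0 0.0002 [-1.000e-03  4.200e-02  1.930e-01  6.470e-01  1.100e-01  4.180e-01
  3.720e-01 -0.000e+00  1.571e+00]
1 1 0.0 0.0002 [-1.000e-03  4.200e-02  1.930e-01  6.470e-01  1.100e-01  4.180e-01
  3.720e-01 -0.000e+00  1.571e+00]
1 1 0.0 0.0002 [-1.000e-03  4.200e-02  1.930e-01  6.470e-01  1.100e-01  4.180e-01
  3.720e-01 -0.000e+00  1.571e+00]
1 -1 0.114207 0.3093 [-0.001  0.042  0.193  0.647  0.11   0.418  0.372 -0.    -0.604]
1 -1 0.029324 0.1742 [-1.000e-03  4.200e-02  1.930e-01  6.470e-01  1.100e-01  4.180e-01
  3.720e-01 -0.000e+00  3.166e+00]
1 -1 0.029324 0.1742 [-1.000e-03  4.200e-02  1.930e-01  6.470e-01  1.100e-01  4.180e-01
  3.720e-01 -0.000e+00  3.166e+00]
1 -1 0.029324 0.1742 [-1.000e-03  4.200e-02  1.930e-01  6.470e-01  1.100e-01  4.180e-01
  3.720e-01 -0.000e+00 -3.117e+00]
-1 1 0.016751 0.1355 [ 0.385  0.04
[... 618 characters left out ...]
7 -0.199  0.083 -0.052 -0.062 -1.195]
([np.float64(-0.08574975454751411), np.float64(0.09409646904654707), np.float64(2.026849302808942), np.float64(0.2585948775391077), np.float64(0.34663008277775864), np.float64(-1.9141923263222416)], (np.float64(0.5968490588932496), np.float64(0.02341768804637475), np.float64(0.23849629661065064)), (np.float64(-0.0210942604956126), np.float64(0.940957451260256), np.float64(0.009750752792049042), np.float64(0.3377262647647271)))
dp [0.056 0.01  0.071] rot [ 0.0017 -0.0028  0.    ] rows 0.4 0.1
grip [0.5848 0.0228 0.2532] F [ 0.13  0.35 -1.4 ] M [-0.01  0.4   0.  ] up10mm= [-0.0318  0.0002 -0.0386] x10 [-0.0385 -0.0023  0.0318] y10 [-0.0017  0.0499  0.0016]
```

The model fits to 0.2 mm. Now I'll evaluate lean azimuths along the descent.

```bash
cat >> k.py <<'E'
lo=np.array([-3.12,-1.05,.14,-1.42,.1,-2.68]); hi=np.array([3.12,2.28,2.33,4.57,2.73,2.68])
def ik(p,r,q0):
    f=lambda q:np.r_[(fk(q,V)[0]-p),.2*(fk(q,V)[1].inv()*r).as_rotvec()]
    s=least_squares(f,np.clip(q0,lo+1e-3,hi-1e-3),bounds=(lo,hi)); return s.x,np.abs(s.fun).max()
E
python3 - <<'E'
from k import *
S=(.585,.025)
for phi in (-90,-75,-60,-45,-30,30,45):
    az=np.arctan2(S[1],S[0])+np.radians(phi); T=tool(az,np.radians(-40)); z=T.as_matrix()[:,2]
    q=D[-1][0]
    for a in np.linspace(0,phi,7):
        t=tool(np.arctan2(S[1],S[0])+np.radians(a),np.radians(-40)); q,e=ik(np.r_[S,.25]+.019*t.as_matrix()[:,2],t,q)
    print(phi,'h.25',q.round(2),e.round(4))
    for h in (.22,.19,.16,.14,.122):
        q,e=ik(np.r_[S,h]+.019*z,T,q); print('   ',h,q.round(2),e.round(4))
E
```

```text
-90 h.25 [ 0.35  0.45  1.5  -0.66  1.47  0.47] 0.0
    0.22 [ 0.35  0.48  1.54 -0.67  1.42  0.51] 0.0
    0.19 [ 0.35  0.51  1.57 -0.68  1.37  0.55] 0.0
    0.16 [ 0.35  0.54  1.59 -0.69  1.32  0.59] 0.0
    0.14 [ 0.35  0.57  1.61 -0.69  1.29  0.62] 0.0
    0.122 [ 0.35  0.59  1.63 -0.7   1.26  0.64] 0.0
-75 h.25 [ 0.36  0.37  1.63 -0.73  1.28  0.33] 0.0
    0.22 [ 0.36  0.41  1.66 -0.75  1.23  0.38] 0.0
    0.19 [ 0.36  0.44  1.7  -0.77  1.18  0.43] 0.0
    0.16 [ 0.36  0.48  1.73 -0.79  1.13  0.48] 0.0
    0.14 [ 0.36  0.51  1.74 -0.8   1.1   0.51] 0.0
    0.122 [ 0.36  0.53  1.76 -0.82  1.07  0.55] 0.0
-60 h.25 [ 0.35  0.3   1.75 -0.8   1.08  0.18] 0.0
    0.22 [ 0.35  0.34  1.79 -0.83  1.03  0.24] 0.0
    0.19 [ 0.35  0.38  1.82 -0.86  0.98  0.3 ] 0.0
    0.16 [ 0.35  0.42  1.86 -0.9   0.93  0.37] 0.0
    0.14 [ 0.35  0.45  1.87 -0.93  0.9   0.42] 0.0
    0.122 [ 0.35  0.48  1.89 -0.96  0.87  0.47] 0.0
-45 h.25 [ 0.31  0.23  1.86 -0.83  0.85 -0.01] 0.0
    0.22 [ 0.31  0.27  1.9  -0.89  0.8   0.07] 0.0
    0.19 [ 0.31  0.31  1.94 -0.96  0.75  0.16] 0.0
    0.16 [ 0.31  0.36  1.9
[... 381 characters left out ...]
0
    0.122 [ 0.22  0.38  2.12 -1.42  0.43  0.41] 0.0
30 h.25 [-0.24  0.14  1.9   0.59  0.72 -2.68] 0.021
    0.22 [-0.22  0.18  1.93  0.58  0.65 -2.68] 0.0254
    0.19 [-0.2   0.22  1.95  0.58  0.59 -2.68] 0.0301
    0.16 [-0.18  0.26  1.98  0.58  0.53 -2.68] 0.0349
    0.14 [-0.17  0.29  1.99  0.58  0.49 -2.68] 0.0383
    0.122 [-0.16  0.32  2.    0.58  0.45 -2.68] 0.0414
45 h.25 [-0.21  0.17  1.78  0.46  0.9  -2.68] 0.0428
    0.22 [-0.2   0.21  1.82  0.45  0.83 -2.68] 0.0468
    0.19 [-0.18  0.24  1.85  0.44  0.76 -2.68] 0.0509
    0.16 [-0.16  0.28  1.88  0.43  0.7  -2.68] 0.0551
    0.14 [-0.15  0.31  1.89  0.43  0.66 -2.68] 0.0579
    0.122 [-0.14  0.33  1.91  0.42  0.62 -2.68] 0.0605
```

φ = −60° keeps every joint well inside its range. I'll turn the jar there about its own axis, above the peg.

```bash
cat >> h.py <<'E'
def pegp(h,S=(.585,.025),phi=-60):
    S=np.array(S); az=np.arctan2(S[1],S[0])+np.radians(phi); T=tool(az,np.radians(-40)); rel(np.r_[S,h]+.019*T.as_matrix()[:,2],T)
    o=bot.get_obs(); r=R.from_quat(o['eef_rot']); g=o['tcp_pos']-.019*r.as_matrix()[:,2]
    print('grip',g.round(4),'F',o['force'].round(2),'M',o['wrist_torque'].round(2),'up10mm=',(r.inv().apply([0,0,.05])).round(4),'x10',r.inv().apply([.05,0,0]).round(4),'y10',r.inv().apply([0,.05,0]).round(4))
E
python3 -c "
from h import *
pegp(.255)"
```

```text
dp [ 0.016 -0.042 -0.026] rot [ 0.2148 -0.0032  0.2564] rows 0.2 7.0
grip [0.5848 0.0228 0.2532] F [ 0.13  0.35 -1.4 ] M [-0.01  0.4   0.  ] up10mm= [-0.0318  0.0002 -0.0386] x10 [-0.0385 -0.0023  0.0318] y10 [-0.0017  0.0499  0.0016]
```

```bash
python3 -m creep '[{"dp":[0,0,-0.03],"rotation":[0.215,-0.003,0.256]},{"dp":[0,-0.01,-0.03],"rotation":[0.215,-0.003,0.256]},{"dp":[0,-0.02,-0.03],"rotation":[0.215,-0.003,0.256]},{"dp":[0.016,-0.03,-0.026],"rotation":[0.215,-0.003,0.256]},{"dp":[0.016,-0.042,-0.026],"rotation":[0.215,-0.003,0.256]},{"dp":[0.016,-0.042,-0.026],"rotation":[0.215,-0.003,0.256]},{"dp":[0.016,-0.042,-0.026],"rotation":[0.215,-0.003,0.256]},{"dp":[0.016,-0.042,-0.026],"rotation":[0.215,-0.003,0.256]}]';python3 -m creep '[{"dp":[0,0,0],"rotation":[0,0,0]},{"dp":[0,0,0],"rotation":[0,0,0]},{"dp":[0,0,0],"rotation":[0,0,0]}]'
python3 - <<'E'
from h import *
pegp(.245); print(bot.get_obs()['joints'].round(3)); c=bot.grab_frame('side')[:,:,::-1]; cv2.imwrite('pics/side6.png',c); t=bot.grab_frame('top')[:,:,::-1]; cv2.imwrite('pics/top6.png',t)
M=np.zeros((540,800,3),np.uint8); M[:,:390]=cv2.resize(c[135:225,235:300],None,fx=6,fy=6,interpolation=cv2.INTER_CUBIC); M[:,395:785]=cv2.resize(t[150:240,220:285],None,fx=6,fy=6,interpolation=cv2.INTER_CUBIC); cv2.imwrite('pics/m6.png',M)
E
```

```text
t: 10.45
tcp_pos: [0.5906, 0.014, 0.2393]
eef_rot: [0.307, 0.893, -0.11, 0.309]
force: [0.2, -0.6, -2.2]
gripper_width: 0.675
grasp_force: 64.8
t: 10.75
tcp_pos: [0.5911, 0.0141, 0.24]
eef_rot: [0.304, 0.895, -0.109, 0.309]
force: [0.8, -0.7, -0.4]
gripper_width: 0.673
grasp_force: 64.9
dp [0.03  0.004 0.037] rot [ 0.0682 -0.009   0.0871] rows 0.2 2.3
grip [0.5818 0.0214 0.2549] F [ 0.79 -0.7  -0.37] M [ 0.24  0.31 -0.04] up10mm= [-0.031  -0.0003 -0.0392] x10 [-0.0312  0.0305  0.0244] y10 [ 0.0238  0.0396 -0.0191]
[ 0.267  0.192  1.878 -0.772  0.795 -0.17 ]
```

View pics/m6.png

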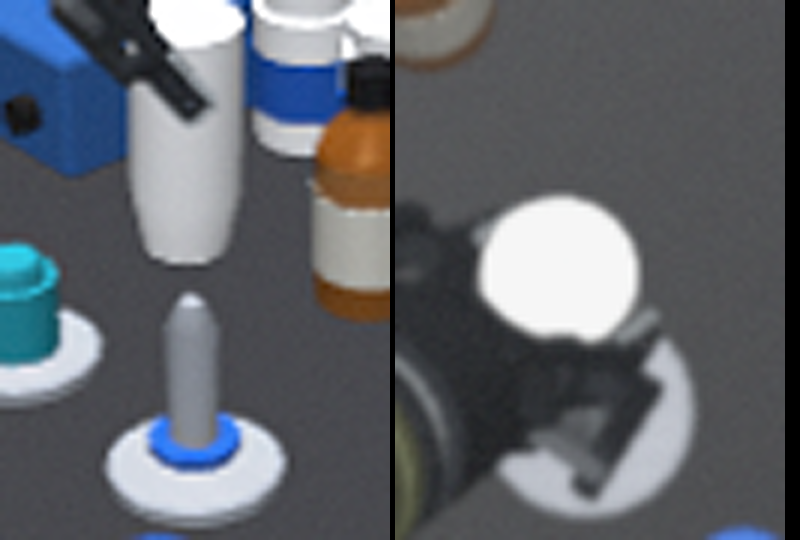

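The jar is upright in the side view, with the rim centred near (187,255) and the peg tip at (191,300). The turn stopped 20° short, so I'll finish it.

```bash
python3 -m creep '[{"dp":[0.01,0.004,0.01],"rotation":[0.068,-0.009,0.087]},{"dp":[0.02,0.004,0.02],"rotation":[0.068,-0.009,0.087]},{"dp":[0.03,0.004,0.03],"rotation":[0.068,-0.009,0.087]},{"dp":[0.03,0.004,0.037],"rotation":[0.068,-0.009,0.087]},{"dp":[0.03,0.004,0.037],"rotation":[0.068,-0.009,0.087]},{"dp":[0.03,0.004,0.037],"rotation":[0.068,-0.009,0.087]}]'
python3 - <<'E'
from h import *
pegp(.205); o=bot.get_obs(); print(o['joints'].round(3)); c=bot.grab_frame('side')[:,:,::-1]; t=bot.grab_frame('top')[:,:,::-1]; cv2.imwrite('pics/side7.png',c);cv2.imwrite('pics/top7.png',t)
r=R.from_quat(o['eef_rot']); h=o['tcp_pos'][2]-.019*r.as_matrix()[2,2]
w,q=blob(cv2.inRange(t,(215,215,215),(255,255,255))>0,(247,195)); P=plane('top',q,h+.03); print('top base',circ(P[np.r_[q[:,0]>250]|np.r_[q[:,1]<192]],.029).round(4))
m=c.max(2)
for v in range(int(proj('side',[.585,.025,h-.1])[0,1])-14,206,3): 
    row=m[v,252:285].astype(int); a=np.where(row>105)[0]; print(v,row[[0,-1]],a.min()+252 if len(a) else '',a.max()+252 if len(a) else '',end=' | ')
E
```

```text
t: 11.45
tcp_pos: [0.592, 0.0143, 0.2321]
eef_rot: [0.453, 0.823, -0.164, 0.301]
force: [-0.4, -0.1, -1.0]
gripper_width: 0.675
grasp_force: 64.9
dp [ 0.136 -0.001  0.157] rot [ 0.0004  0.0004 -0.001 ] rows 0.8 0.0
grip [0.5854 0.0246 0.2466] F [-0.36 -0.07 -0.95] M [ 0.38  0.26 -0.02] up10mm= [-0.0322  0.0001 -0.0383] x10 [-0.0204  0.0422  0.0173] y10 [ 0.0324  0.0268 -0.0271]
[ 0.353  0.304  1.758 -0.801  1.067  0.188]
top base [0.5851 0.0261]
161 [120  69] 252 275 | 164 [77 77] 257 275 | 167 [78 77] 258 275 | 170 [80 77] 259 275 | 173 [77 77] 259 274 | 176 [79 80] 260 273 | 179 [77 80] 262 271 | 182 [77 80]   | 185 [79 79] 264 268 | 188 [78 78] 263 270 | 191 [103  80] 263 270 | 194 [87 78] 263 270 | 197 [78 78] 263 270 | 200 [76 77] 263 270 | 203 [79 79] 263 272 |
```

The jar at (0.585, 0.025) and the peg are centred on the same column, 266.5. Descending.

```bash
python3 -m creep '[{"dp":[0.03,0,0.03],"rotation":[0,0,0]},{"dp":[0.065,0,0.075],"rotation":[0,0,0]},{"dp":[0.1,0,0.115],"rotation":[0,0,0]},{"dp":[0.136,0,0.157],"rotation":[0,0,0]},{"dp":[0.136,0,0.157],"rotation":[0,0,0]}]'; python3 -m creep '[{"dp":[0.03,0,0.038],"rotation":[0,0,0]},{"dp":[0.065,0,0.077],"rotation":[0,0,0]},{"dp":[0.1,0,0.115],"rotation":[0,0,0]},{"dp":[0.13,0,0.152],"rotation":[0,0,0]},{"dp":[0.13,0,0.152],"rotation":[0,0,0]},{"dp":[0.13,0,0.152],"rotation":[0,0,0]}]'; python3 -c "
from h import *
pegp(.155)"
```

```text
t: 12.05
tcp_pos: [0.5911, 0.0153, 0.1879]
eef_rot: [0.453, 0.823, -0.166, 0.3]
force: [-0.3, -0.9, -0.5]
gripper_width: 0.675
grasp_force: 64.9
t: 12.65
tcp_pos: [0.5911, 0.0156, 0.1489]
eef_rot: [0.453, 0.823, -0.165, 0.3]
force: [-4.0, -3.5, -4.4]
gripper_width: 0.67
grasp_force: 64.7
dp [ 0.023 -0.     0.036] rot [-0.0005  0.0001 -0.0007] rows 0.2 0.0
grip [0.5845 0.0259 0.1634] F [-3.98 -3.49 -4.44] M [-0.02  1.3  -0.55] up10mm= [-0.0321  0.     -0.0383] x10 [-0.0205  0.0423  0.0172] y10 [ 0.0324  0.0267 -0.0272]
```

A side force of about 5 N pushes the jar toward −x, −y, so the peg touches the bore wall. I'll yield 2 mm that way.

```bash
python3 -m creep '[{"dp":[-0.001,-0.007,0.001],"rotation":[0,0,0]},{"dp":[-0.002,-0.014,0.002],"rotation":[0,0,0]},{"dp":[-0.002,-0.014,0.002],"rotation":[0,0,0]},{"dp":[-0.002,-0.014,0.002],"rotation":[0,0,0]}]'; python3 -c "
from h import *
pegp(.155)"
```

```text
t: 13.05
tcp_pos: [0.5909, 0.0145, 0.1508]
eef_rot: [0.454, 0.823, -0.163, 0.301]
force: [-2.6, -0.4, -2.6]
gripper_width: 0.676
grasp_force: 64.8
dp [0.033 0.003 0.04 ] rot [ 0.001   0.0005 -0.0014] rows 0.2 0.0
grip [0.5843 0.0248 0.1653] F [-2.61 -0.43 -2.62] M [ 0.33  0.92 -0.26] up10mm= [-0.0322  0.0003 -0.0383] x10 [-0.0203  0.0422  0.0174] y10 [ 0.0324  0.0268 -0.0271]
```

```bash
python3 -m creep '[{"dp":[0.003,-0.006,-0.003],"rotation":[0,0,0]},{"dp":[0.004,-0.008,-0.003],"rotation":[0,0,0]},{"dp":[0.004,-0.008,-0.003],"rotation":[0,0,0]},{"dp":[0.004,-0.008,-0.003],"rotation":[0,0,0]}]'; python3 -c "
from h import *
pegp(.155)"
```

```text
t: 13.45
tcp_pos: [0.5896, 0.0146, 0.151]
eef_rot: [0.453, 0.823, -0.163, 0.302]
force: [-0.3, 0.6, -0.8]
gripper_width: 0.676
grasp_force: 65.1
dp [0.03  0.008 0.043] rot [ 0.0012  0.0007 -0.0014] rows 0.2 0.0
grip [0.583  0.0249 0.1655] F [-0.33  0.56 -0.8 ] M [0.32 0.21 0.02] up10mm= [-0.0322  0.0003 -0.0382] x10 [-0.0203  0.0422  0.0174] y10 [ 0.0324  0.0268 -0.0271]
```

The side force is gone. Now I'll go down slowly and feel for the collar.

```bash
python3 -m creep '[{"dp":[0.01,0,0.011],"rotation":[0,0,0]},{"dp":[0.02,0,0.023],"rotation":[0,0,0]},{"dp":[0.03,0,0.035],"rotation":[0,0,0]},{"dp":[0.039,0,0.046],"rotation":[0,0,0]},{"dp":[0.039,0,0.046],"rotation":[0,0,0]},{"dp":[0.039,0,0.046],"rotation":[0,0,0]}]'; python3 -m creep '[{"dp":[0.006,0,0.007],"rotation":[0,0,0]},{"dp":[0.01,0,0.011],"rotation":[0,0,0]},{"dp":[0.01,0,0.011],"rotation":[0,0,0]},{"dp":[0.01,0,0.011],"rotation":[0,0,0]}]'; python3 -c "
from h import *
pegp(.15,(.583,.025))"
```

```text
t: 14.05
tcp_pos: [0.5885, 0.014, 0.1381]
eef_rot: [0.453, 0.823, -0.164, 0.301]
force: [-0.9, -0.0, -0.4]
gripper_width: 0.674
grasp_force: 65.1
t: 14.45
tcp_pos: [0.5885, 0.0142, 0.1353]
eef_rot: [0.453, 0.823, -0.164, 0.301]
force: [-0.6, 0.4, -0.8]
gripper_width: 0.672
grasp_force: 65.1
dp [-0.001  0.006  0.   ] rot [ 0.0005  0.0005 -0.0012] rows 0.0 0.0
grip [0.5819 0.0245 0.1498] F [-0.56  0.41 -0.84] M [ 0.32  0.22 -0.01] up10mm= [-0.0322  0.0002 -0.0382] x10 [-0.0204  0.0422  0.0173] y10 [ 0.0324  0.0268 -0.0271]
```

```bash
for i in 1; do python3 -m creep '[{"dp":[0.006,0,0.007],"rotation":[0,0,0]},{"dp":[0.01,0,0.011],"rotation":[0,0,0]},{"dp":[0.01,0,0.011],"rotation":[0,0,0]},{"dp":[0.01,0,0.011],"rotation":[0,0,0]}]'; done; python3 -m creep '[{"dp":[0.006,0,0.007],"rotation":[0,0,0]},{"dp":[0.01,0,0.012],"rotation":[0,0,0]},{"dp":[0.01,0,0.012],"rotation":[0,0,0]},{"dp":[0.01,0,0.012],"rotation":[0,0,0]}]'
```

```text
t: 14.85
tcp_pos: [0.5884, 0.0143, 0.1323]
eef_rot: [0.453, 0.823, -0.164, 0.301]
force: [0.2, -0.1, -0.6]
gripper_width: 0.67
grasp_force: 65.1
t: 15.25
tcp_pos: [0.5884, 0.0143, 0.1291]
eef_rot: [0.453, 0.823, -0.164, 0.301]
force: [-0.8, 0.2, -0.9]
gripper_width: 0.673
grasp_force: 65.1
```

```bash
python3 -c "
from h import *
pegp(.15,(.583,.025)); c=bot.grab_frame('side')[:,:,::-1]; cv2.imwrite('pics/s8.png',cv2.resize(c[150:230,235:300],None,fx=7,fy=7,interpolation=cv2.INTER_CUBIC))"
```

```text
dp [-0.021  0.006 -0.023] rot [ 0.0004  0.0005 -0.0011] rows 0.1 0.0
grip [0.5818 0.0246 0.1436] F [-0.78  0.2  -0.88] M [0.34 0.17 0.04] up10mm= [-0.0322  0.0002 -0.0382] x10 [-0.0204  0.0422  0.0173] y10 [ 0.0324  0.0268 -0.0271]
```

View pics/s8.png

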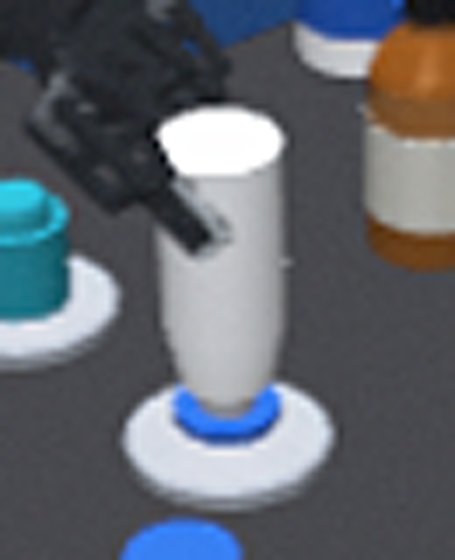

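The jar is down over the peg, its rim at about (225,412) and just above the blue collar. Continuing in 2–3 mm steps.

```bash
python3 -m creep '[{"dp":[0.004,0,0.005],"rotation":[0,0,0]},{"dp":[0.007,0,0.008],"rotation":[0,0,0]},{"dp":[0.007,0,0.008],"rotation":[0,0,0]},{"dp":[0.007,0,0.008],"rotation":[0,0,0]}]';  python3 -m creep '[{"dp":[0.004,0,0.005],"rotation":[0,0,0]},{"dp":[0.007,0,0.008],"rotation":[0,0,0]},{"dp":[0.007,0,0.008],"rotation":[0,0,0]},{"dp":[0.007,0,0.008],"rotation":[0,0,0]}]'
```

```text
t: 15.7
tcp_pos: [0.5884, 0.0144, 0.127]
eef_rot: [0.453, 0.823, -0.164, 0.301]
force: [-1.5, -0.3, -0.8]
gripper_width: 0.674
grasp_force: 65.1
t: 16.1
tcp_pos: [0.5884, 0.0144, 0.1249]
eef_rot: [0.453, 0.823, -0.164, 0.301]
force: [-0.5, 0.1, -0.7]
gripper_width: 0.671
grasp_force: 65.1
```

```bash
python3 -c "
from h import *
for i in range(3): bot.grab_frame('side'); pegp(.14,(.583,.025))" | grep grip
```

```text
grip [0.5818 0.0247 0.1395] F [ 0.67 -0.59 -0.94] M [ 0.33  0.17 -0.02] up10mm= [-0.0322  0.0002 -0.0382] x10 [-0.0204  0.0422  0.0173] y10 [ 0.0324  0.0268 -0.0271]
grip [0.5819 0.0247 0.1395] F [-0.55 -0.4  -1.29] M [0.35 0.21 0.01] up10mm= [-0.0322  0.0002 -0.0382] x10 [-0.0204  0.0422  0.0173] y10 [ 0.0324  0.0268 -0.0271]
grip [0.5819 0.0247 0.1395] F [ 0.25  0.01 -0.66] M [0.29 0.27 0.01] up10mm= [-0.0322  0.0002 -0.0382] x10 [-0.0204  0.0422  0.0173] y10 [ 0.0324  0.0268 -0.0271]
```

```bash
python3 -m creep '[{"dp":[0.004,0,0.005],"rotation":[0,0,0]},{"dp":[0.007,0,0.008],"rotation":[0,0,0]},{"dp":[0.007,0,0.008],"rotation":[0,0,0]},{"dp":[0.007,0,0.008],"rotation":[0,0,0]}]' | grep -E "tcp|force: \["
```

```text
tcp_pos: [0.5884, 0.0144, 0.1228]
force: [0.2, -0.1, -0.7]
```

```bash
python3 -m creep '[{"dp":[0.004,0,0.005],"rotation":[0,0,0]},{"dp":[0.007,0,0.008],"rotation":[0,0,0]},{"dp":[0.007,0,0.008],"rotation":[0,0,0]},{"dp":[0.007,0,0.008],"rotation":[0,0,0]}]' | grep -E "tcp|force: \["
```

```text
tcp_pos: [0.5884, 0.0145, 0.1206]
force: [-0.5, -0.2, -1.7]
```

```bash
python3 -c "
from h import *
pegp(.14,(.583,.025))" | grep grip
```

```text
grip [0.5818 0.0248 0.1352] F [-0.46 -0.22 -1.73] M [ 0.35  0.21 -0.02] up10mm= [-0.0322  0.0002 -0.0382] x10 [-0.0204  0.0422  0.0173] y10 [ 0.0324  0.0268 -0.0271]
```

```bash
python3 -m creep '[{"dp":[0.004,0,0.005],"rotation":[0,0,0]},{"dp":[0.007,0,0.008],"rotation":[0,0,0]},{"dp":[0.007,0,0.008],"rotation":[0,0,0]},{"dp":[0.007,0,0.008],"rotation":[0,0,0]}]' | grep -E "tcp|force: \["
```

```text
tcp_pos: [0.5883, 0.0145, 0.1185]
force: [0.4, -0.1, -1.7]
```

```bash
python3 -m creep '[{"dp":[0.004,0,0.005],"rotation":[0,0,0]},{"dp":[0.007,0,0.008],"rotation":[0,0,0]},{"dp":[0.007,0,0.008],"rotation":[0,0,0]},{"dp":[0.007,0,0.008],"rotation":[0,0,0]}]' | grep -E "tcp|force: \["; python3 -c "
from h import *
pegp(.14,(.583,.025))" | grep grip
```

```text
tcp_pos: [0.5883, 0.0145, 0.1164]
force: [-0.3, -0.3, -0.8]
grip [0.5818 0.0248 0.1309] F [-0.26 -0.26 -0.81] M [0.36 0.19 0.03] up10mm= [-0.0322  0.0002 -0.0382] x10 [-0.0204  0.0422  0.0173] y10 [ 0.0324  0.0268 -0.0271]
```

```bash
python3 -m creep '[{"dp":[0.004,0,0.005],"rotation":[0,0,0]},{"dp":[0.007,0,0.008],"rotation":[0,0,0]},{"dp":[0.007,0,0.008],"rotation":[0,0,0]},{"dp":[0.007,0,0.008],"rotation":[0,0,0]}]' | grep -E "tcp|force: \["; python3 -c "
from h import *
pegp(.14,(.583,.025)); c=bot.grab_frame('side')[:,:,::-1]; cv2.imwrite('pics/s9.png',cv2.resize(c[160:230,240:300],None,fx=8,fy=8,interpolation=cv2.INTER_CUBIC))" | grep grip
```

```text
tcp_pos: [0.5885, 0.0145, 0.1146]
force: [-1.5, 0.1, 1.8]
grip [0.5819 0.0248 0.1292] F [-1.49  0.12  1.81] M [ 0.1   0.18 -0.  ] up10mm= [-0.0322  0.0002 -0.0382] x10 [-0.0204  0.0422  0.0174] y10 [ 0.0324  0.0268 -0.0271]
```

View pics/s9.png

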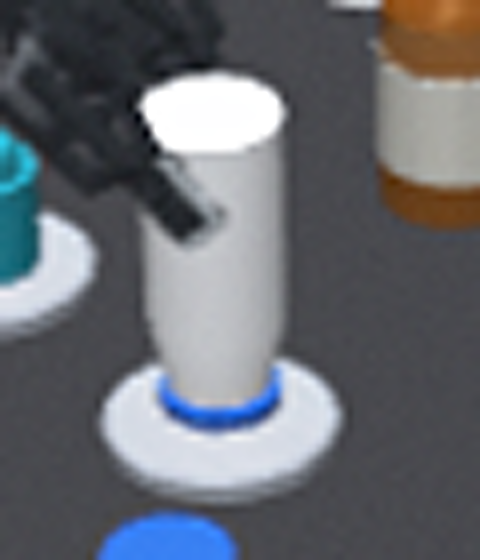

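Contact is felt: Fz rose by about 2.7 N with the grip point at 129 mm, so the rim is at about 29 mm, and the picture shows the rim on the collar at (217,405). I'll press 1 mm more to seat it, then release.

```bash
python3 -m creep '[{"dp":[0.003,0,0.004],"rotation":[0,0,0]},{"dp":[0.003,0,0.004],"rotation":[0,0,0]},{"dp":[0.003,0,0.004],"rotation":[0,0,0]}]' | grep -E "tcp|force: \["; python3 -m creep '[{"dp":[0,0,0],"rotation":[0,0,0]},{"dp":[0,0,0],"rotation":[0,0,0]}]' - 20;  python3 -m creep '[{"dp":[0,0,0],"rotation":[0,0,0]},{"dp":[0,0,0],"rotation":[0,0,0]},{"dp":[0,0,0],"rotation":[0,0,0]},{"dp":[0,0,0],"rotation":[0,0,0]},{"dp":[0,0,0],"rotation":[0,0,0]}]' 0.9; python3 -c "
from h import *
pegp(.14,(.583,.025))" | grep grip
```

```text
tcp_pos: [0.5885, 0.0145, 0.1136]
force: [-0.4, -0.1, 3.7]
t: 18.8
tcp_pos: [0.5885, 0.0145, 0.1135]
eef_rot: [0.453, 0.823, -0.164, 0.301]
force: [-0.9, -0.2, 2.6]
gripper_width: 0.672
grasp_force: 65.3
t: 19.3
tcp_pos: [0.5883, 0.0146, 0.1131]
eef_rot: [0.453, 0.823, -0.164, 0.301]
force: [-0.5, 0.0, -0.1]
gripper_width: 0.947
grasp_force: 0.0
grip [0.5817 0.0249 0.1276] F [-0.48  0.   -0.05] M [0.24 0.17 0.03] up10mm= [-0.0322  0.0002 -0.0383] x10 [-0.0204  0.0422  0.0173] y10 [ 0.0324  0.0268 -0.0271]
```

Released. I'll back out along the tool axis, check the jar, and head for the lid.

```bash
python3 -m creep '[{"dp":[0,0,-0.05],"rotation":[0,0,0]},{"dp":[0,0,-0.15],"rotation":[0,0,0]},{"dp":[0,0,-0.35],"rotation":[0,0,0]},{"dp":[0,0,-0.6],"rotation":[0,0,0]},{"dp":[0,0,-0.8],"rotation":[0,0,0]},{"dp":[0,0,-0.8],"rotation":[0,0,0]},{"dp":[0,0,-0.8],"rotation":[0,0,0]}]' 1 | grep -E "tcp|force: \["
python3 - <<'E'
from h import *
s=bot.grab_frame('side')[:,:,::-1]; t=bot.grab_frame('top')[:,:,::-1]; cv2.imwrite('pics/side10.png',s);cv2.imwrite('pics/top10.png',t)
w,q=blob(cv2.inRange(t,(215,215,215),(255,255,255))>0,(250,207)); print('jar base top',circ(plane('top',q,.159)).round(4))
M=np.zeros((600,800,3),np.uint8)
for k,(c,u,v) in enumerate(((s,225,150),(t,210,170))): M[:,k*400:k*400+400]=cv2.resize(c[v:v+120,u:u+80],None,fx=5,fy=5,interpolation=cv2.INTER_CUBIC)
cv2.imwrite('pics/m10.png',M)
lp=(.498,-.048)
for az in(-140,): rel((*lp,.14),tool(np.radians(az),0))
print(bot.get_obs()['tcp_pos'],bot.get_obs()['joints'].round(2))
E
```

```text
tcp_pos: [0.5329, 0.1025, 0.2368]
force: [-0.3, -0.3, 0.0]
jar base top [0.5846 0.025  0.0275]
dp [-0.106 -0.544  0.709] rot [0.16   0.182  0.4371] rows 3.6 10.5
[0.53219217 0.10089469 0.23498183] [ 0.56  0.29  1.77 -0.76  1.2   0.33]
```

View pics/m10.png

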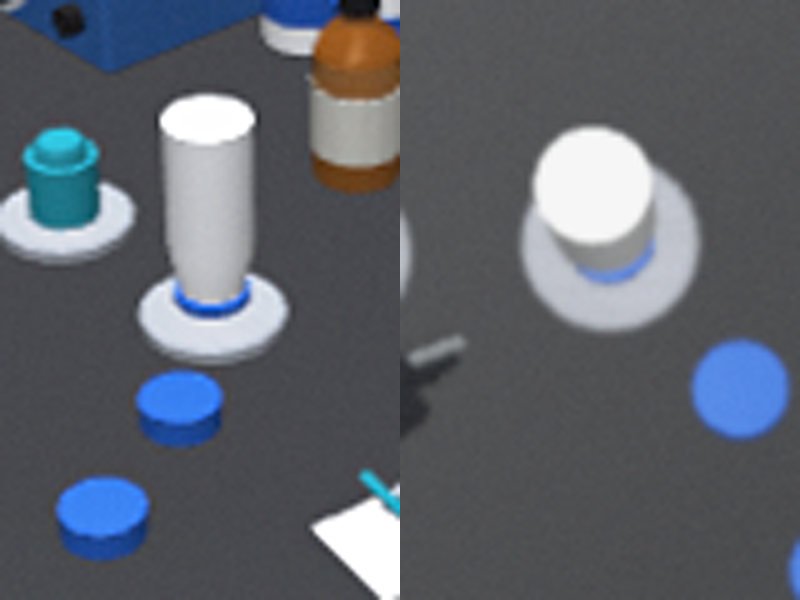

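The jar stands upright on the collar: its base disc is a full circle and the rim is flush in the side view at (210,300). The target lid is at (180,400) in the side crop and (740,388) in the top crop. Now moving to above the lid.

```bash
python3 -m creep '[{"dp":[-0.1,-0.05,0],"rotation":[0.16,0.182,0.437]},{"dp":[-0.15,-0.15,0.1],"rotation":[0.16,0.182,0.437]},{"dp":[-0.2,-0.3,0.2],"rotation":[0.16,0.182,0.437]},{"dp":[-0.33,-0.4,0.35],"rotation":[0.16,0.182,0.437]},{"dp":[-0.33,-0.544,0.44],"rotation":[0.16,0.182,0.437]},{"dp":[-0.33,-0.544,0.44],"rotation":[0.16,0.182,0.437]},{"dp":[-0.33,-0.544,0.44],"rotation":[0.16,0.182,0.437]},{"dp":[-0.33,-0.544,0.44],"rotation":[0.16,0.182,0.437]}]' | grep -E "tcp|force: \["; python3 -c "
from h import *
print(bot.get_obs()['joints'].round(2)); rel((.498,-.048,.15),tool(np.radians(-140),0))"
```

```text
tcp_pos: [0.4974, -0.0487, 0.2089]
force: [0.5, -1.3, -0.5]
[-0.05  0.22  1.7  -0.19  1.21  0.57]
dp [ 0.048 -0.026  0.289] rot [0.0363 0.0425 0.1006] rows 1.2 2.4
```

```bash
python3 -m creep '[{"dp":[0.01,-0.01,0.07],"rotation":[0.036,0.042,0.1]},{"dp":[0.03,-0.02,0.15],"rotation":[0.036,0.042,0.1]},{"dp":[0.048,-0.026,0.25],"rotation":[0.036,0.042,0.1]},{"dp":[0.048,-0.026,0.289],"rotation":[0.036,0.042,0.1]},{"dp":[0.048,-0.026,0.289],"rotation":[0.036,0.042,0.1]},{"dp":[0.048,-0.026,0.289],"rotation":[0.036,0.042,0.1]}]' | grep -E "tcp|force: \["; python3 -c "
from h import *
s=bot.grab_frame('side')[:,:,::-1]; cv2.imwrite('pics/side11.png',s)
print(bot.get_obs()['joints'].round(2)); rel((.498,-.048,.004),tool(np.radians(-140),0))
print(proj('side',[[.498,-.048,.0],[.498,-.048,.02],[*bot.get_obs()['tcp_pos']]]))"
```

```text
tcp_pos: [0.4989, -0.0469, 0.1514]
force: [1.2, -0.5, -0.5]
[-0.17  0.28  1.77 -0.01  1.08  0.69]
dp [-0.008 -0.004  0.74 ] rot [0.0019 0.0004 0.0035] rows 3.0 0.1
[[261.20318862 233.30662007]
 [260.98892301 228.31955757]
 [259.58601796 192.79846866]]
```

```bash
python3 -m creep '[{"dp":[-0.003,0,0.15],"rotation":[0.002,0,0.003]},{"dp":[-0.008,-0.004,0.3],"rotation":[0.002,0,0.003]},{"dp":[-0.008,-0.004,0.45],"rotation":[0.002,0,0.003]},{"dp":[-0.008,-0.004,0.57],"rotation":[0.002,0,0.003]},{"dp":[-0.008,-0.004,0.65],"rotation":[0.002,0,0.003]},{"dp":[-0.008,-0.004,0.71],"rotation":[0.002,0,0.003]},{"dp":[-0.008,-0.004,0.735],"rotation":[0.002,0,0.003]},{"dp":[-0.008,-0.004,0.735],"rotation":[0.002,0,0.003]}]' | grep -E "tcp|force: \["; python3 -m creep '[{"dp":[0,0,0],"rotation":[0,0,0]},{"dp":[0,0,0],"rotation":[0,0,0]},{"dp":[0,0,0],"rotation":[0,0,0]},{"dp":[0,0,0],"rotation":[0,0,0]},{"dp":[0,0,0],"rotation":[0,0,0]},{"dp":[0,0,0],"rotation":[0,0,0]}]' -1 30;  python3 -c "
from h import *
rel((.498,-.048,.004),tool(np.radians(-140),0))"
```

```text
tcp_pos: [0.4981, -0.0476, 0.0048]
force: [-1.4, -0.2, 0.4]
t: 22.95
tcp_pos: [0.4986, -0.048, 0.006]
eef_rot: [0.94, 0.342, 0.0, 0.0]
force: [-1.8, 1.7, 5.0]
gripper_width: 0.608
grasp_force: 30.4
dp [-0.002 -0.002  0.01 ] rot [ 0.0002 -0.0002  0.0001] rows 0.0 0.0
```

Lid gripped: the opening is 51.7 mm. I'll lift it above jar height and compute the lid-post target from both views.

```bash
python3 -m creep '[{"dp":[0,0,-0.04],"rotation":[0,0,0]},{"dp":[0,0,-0.12],"rotation":[0,0,0]},{"dp":[0,0,-0.3],"rotation":[0,0,0]},{"dp":[0,0,-0.55],"rotation":[0,0,0]},{"dp":[0,0,-0.8],"rotation":[0,0,0]},{"dp":[0,0,-1],"rotation":[0,0,0]},{"dp":[0,0,-1],"rotation":[0,0,0]},{"dp":[0,0,-1],"rotation":[0,0,0]}]' | grep -vE "eef"
python3 - <<'E'
from h import *
S=cv2.imread('pics/side0.png'); h=cv2.cvtColor(S,cv2.COLOR_BGR2HSV)
w,c=blob(cv2.inRange(h,(80,80,50),(100,255,255))>0,(237,190)); print(c.min(0),c.max(0))
# lateral: column centre columns per row
for v in (186,188,190,192): x=np.where(w[v])[0]; print(v,x.min(),x.max(),end='; ')
w2,c2=blob(cv2.inRange(h,(80,80,175),(100,255,255))>0,(237,179)); print(c2.min(0),c2.max(0),c2.mean(0),plane('side',[c2.mean(0)],.072))
for X in ((.5765,.1845),(.578,.186),(.5755,.183)): print(X,proj('side',[[*X,.072],[*X,.06],[*X,.03]]).round(1).tolist())
rel((.5765,.1845,.20),tool(np.radians(-140),0))
E
```

```text
t: 23.75
tcp_pos: [0.4985, -0.0481, 0.2065]
force: [-0.3, -0.3, -0.0]
gripper_width: 0.61
grasp_force: 31.6
[229. 175.] [244. 195.]
186 230 244; 188 231 244; 190 231 244; 192 231 244; [232. 176.] [240. 180.] [236.23529412 177.76470588] [[0.57311687 0.18411411 0.072     ]]
(0.5765, 0.1845) [[237.0, 177.4], [237.2, 180.3], [237.7, 187.5]]
(0.578, 0.186) [[237.0, 177.1], [237.3, 180.0], [237.8, 187.2]]
(0.5755, 0.183) [[237.0, 177.7], [237.2, 180.6], [237.7, 187.7]]
dp [ 1.046 -0.64   0.032] rot [ 0.0006 -0.0004  0.0001] rows 4.9 0.0
```

```bash
python3 -m creep '[{"dp":[0.2,-0.12,0],"rotation":[0,0,0]},{"dp":[0.4,-0.24,0],"rotation":[0,0,0]},{"dp":[0.6,-0.36,0],"rotation":[0,0,0]},{"dp":[0.8,-0.5,0],"rotation":[0,0,0]},{"dp":[1,-0.64,0],"rotation":[0,0,0]},{"dp":[1,-0.64,0],"rotation":[0,0,0]},{"dp":[1,-0.64,0],"rotation":[0,0,0]}]' | grep -vE "eef"; python3 -c "
from h import *
rel((.5765,.185,.11),tool(np.radians(-140),0))"
```

```text
t: 24.45
tcp_pos: [0.5674, 0.1795, 0.2021]
force: [-0.3, -1.0, -0.1]
gripper_width: 0.607
grasp_force: 31.6
dp [0.055 0.01  0.46 ] rot [-0.0009  0.0018  0.001 ] rows 1.9 0.0
```

```bash
python3 -m creep '[{"dp":[0.03,0.005,0.1],"rotation":[0,0,0]},{"dp":[0.055,0.01,0.22],"rotation":[0,0,0]},{"dp":[0.055,0.01,0.34],"rotation":[0,0,0]},{"dp":[0.055,0.01,0.46],"rotation":[0,0,0]},{"dp":[0.055,0.01,0.46],"rotation":[0,0,0]},{"dp":[0.055,0.01,0.46],"rotation":[0,0,0]}]' | grep -vE "eef"
python3 - <<'E'
from h import *
s=bot.grab_frame('side')[:,:,::-1]; cv2.imwrite('pics/side12.png',s); rel((.5765,.185,.075),tool(np.radians(-140),0))
h=cv2.cvtColor(s,cv2.COLOR_BGR2HSV)
B=cv2.inRange(h,(105,120,60),(130,255,255)); T=cv2.inRange(h,(80,80,50),(100,255,255))
for v in range(160,196,2):
    b=np.where(B[v,215:260])[0]+215; t=np.where(T[v,215:260])[0]+215; print(v,(b.min(),b.max()) if len(b) else '',(t.min(),t.max()) if len(t) else '',end=' | ')
cv2.imwrite('pics/s12.png',cv2.resize(s[135:215,205:275],None,fx=7,fy=7,interpolation=cv2.INTER_CUBIC))
E
```

```text
t: 25.05
tcp_pos: [0.5774, 0.1827, 0.1119]
force: [-0.2, -0.3, 0.4]
gripper_width: 0.606
grasp_force: 31.6
dp [-0.002 -0.013  0.19 ] rot [-0.0002  0.0004 -0.0003] rows 0.8 0.0
160 (np.int64(239), np.int64(256))  | 162 (np.int64(230), np.int64(251))  | 164 (np.int64(229), np.int64(242))  | 166 (np.int64(229), np.int64(242))  | 168 (np.int64(229), np.int64(242))  | 170 (np.int64(229), np.int64(243))  | 172 (np.int64(231), np.int64(241))  | 174   | 176  (np.int64(233), np.int64(240)) | 178  (np.int64(231), np.int64(243)) | 180  (np.int64(229), np.int64(244)) | 182  (np.int64(229), np.int64(244)) | 184  (np.int64(230), np.int64(244)) | 186  (np.int64(230), np.int64(244)) | 188  (np.int64(231), np.int64(244)) | 190  (np.int64(231), np.int64(244)) | 192  (np.int64(231), np.int64(244)) | 194  (np.int64(232), np.int64(242)) |
```

View pics/s12.png

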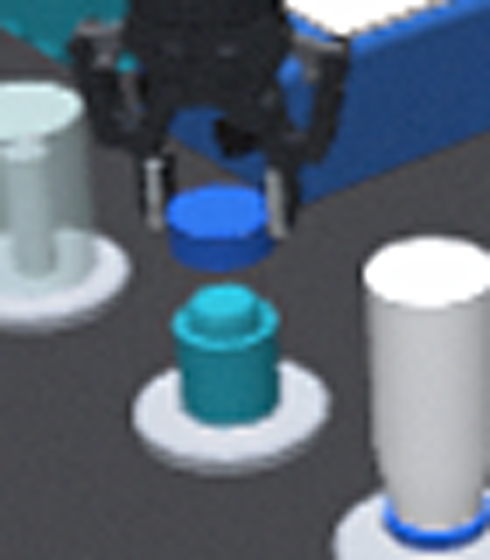

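The lid is held level over the stub: lid centre at about (220,240) and stub top at about (222,300) in the crop. Column edges give the lid at 229–242.5 and the post at 229–244, so they are close. I've used 12 picture views, over the 10 allowed, so from here I'll check with numbers only.

Run:
```python
from h import *
def lidfit(img,seed,zb):
    h=cv2.cvtColor(img,cv2.COLOR_BGR2HSV); w,c=blob(cv2.inRange(h,(105,120,60),(130,255,255))>0,seed)
    vmax=c[:,1].max(); a=c[(c[:,1]>=vmax-3)]; return circ(plane('side',a,zb),.0265),c.min(0),c.max(0)
s0=cv2.imread('pics/side0.png'); s=cv2.imread('pics/side12.png')
print('bench lid',lidfit(s0,(261,231),0)); print('other',lidfit(s0,(246,253),0))
print('held',lidfit(s,(236,168),.106))
# post column bottom arc on the foot top (z=.012), r=.026, same method
h=cv2.cvtColor(s0,cv2.COLOR_BGR2HSV); w,c=blob(cv2.inRange(h,(80,80,50),(100,255,255))>0,(237,190)); a=c[c[:,1]>=c[:,1].max()-3]
print('post',circ(plane('side',a,.012),.026))
t=cv2.imread('pics/top0.png'); h=cv2.cvtColor(t,cv2.COLOR_BGR2HSV); w,c=blob(cv2.inRange(h,(80,90,60),(100,255,255))>0,(190,217)); P=plane('top',c,.06); print('top shoulder',circ(P,.026), circ(P[(c[:,0]<190)|(c[:,1]<216)],.026))
```

```text
bench lid (array([ 0.49686973, -0.04701667]), array([252., 224.]), array([269., 239.]))
other (array([ 0.39735177, -0.09932342]), array([236., 245.]), array([254., 261.]))
held (array([0.57603194, 0.18395913]), array([228., 150.]), array([243., 173.]))
post [0.57733422 0.18900575]
top shoulder [0.57569366 0.18352387] [0.57668213 0.18445063]
```

```bash
python3 -c "
from h import *
rel((.577,.185,.08),tool(np.radians(-140),0)); r=R.from_quat(bot.get_obs()['eef_rot']); print(r.inv().apply([.05,0,0]),r.inv().apply([0,.05,0]),bot.get_obs()['tcp_pos'])"
```

```text
dp [ 0.    -0.012  0.165] rot [-0.0002  0.0004 -0.0003] rows 0.7 0.0
[ 3.83304472e-02  3.21056218e-02 -7.66052427e-05] [ 3.21056406e-02 -3.83305051e-02 -1.48530732e-05] [0.57855141 0.18317108 0.11300527]
```

```bash
python3 -m creep '[{"dp":[0,-0.012,0.03],"rotation":[0,0,0]},{"dp":[0,-0.012,0.07],"rotation":[0,0,0]},{"dp":[0,-0.012,0.11],"rotation":[0,0,0]},{"dp":[0,-0.012,0.145],"rotation":[0,0,0]},{"dp":[0,-0.012,0.165],"rotation":[0,0,0]},{"dp":[0,-0.012,0.165],"rotation":[0,0,0]},{"dp":[0,-0.012,0.165],"rotation":[0,0,0]}]' | grep -vE "eef|gr"; python3 -m creep '[{"dp":[0,0,0.01],"rotation":[0,0,0]},{"dp":[0,0,0.02],"rotation":[0,0,0]},{"dp":[0,0,0.02],"rotation":[0,0,0]},{"dp":[0,0,0.02],"rotation":[0,0,0]}]' | grep -vE "eef|gr"
```

```text
t: 25.8
tcp_pos: [0.5769, 0.1861, 0.0794]
force: [0.4, -0.2, -0.5]
t: 26.2
tcp_pos: [0.5769, 0.1861, 0.0756]
force: [0.1, 0.3, -0.9]
```

```bash
python3 -m creep '[{"dp":[0,0,0.008],"rotation":[0,0,0]},{"dp":[0,0,0.015],"rotation":[0,0,0]},{"dp":[0,0,0.015],"rotation":[0,0,0]},{"dp":[0,0,0.015],"rotation":[0,0,0]}]' | grep -vE "eef|gr"
```

```text
t: 26.6
tcp_pos: [0.5769, 0.186, 0.0725]
force: [-0.3, 0.2, -1.0]
```

```bash
python3 -m creep '[{"dp":[0,0,0.008],"rotation":[0,0,0]},{"dp":[0,0,0.015],"rotation":[0,0,0]},{"dp":[0,0,0.015],"rotation":[0,0,0]},{"dp":[0,0,0.015],"rotation":[0,0,0]}]' | grep -vE "eef|gr"
```

```text
t: 27.0
tcp_pos: [0.5768, 0.186, 0.0695]
force: [0.0, -0.0, -1.2]
```

```bash
python3 -m creep '[{"dp":[0,0,0.005],"rotation":[0,0,0]},{"dp":[0,0,0.009],"rotation":[0,0,0]},{"dp":[0,0,0.009],"rotation":[0,0,0]},{"dp":[0,0,0.009],"rotation":[0,0,0]}]' | grep -vE "eef|gr"
```

```text
t: 27.4
tcp_pos: [0.5769, 0.186, 0.0677]
force: [0.3, 0.4, -0.4]
```

```bash
python3 -m creep '[{"dp":[0,0,0.004],"rotation":[0,0,0]},{"dp":[0,0,0.006],"rotation":[0,0,0]},{"dp":[0,0,0.006],"rotation":[0,0,0]},{"dp":[0,0,0.006],"rotation":[0,0,0]}]' | grep -vE "eef|gr"
```

```text
t: 27.8
tcp_pos: [0.5769, 0.1861, 0.0666]
force: [0.2, -0.7, -0.5]
```

```bash
python3 -c "
from h import *
for i in range(3): bot.grab_frame('top'); o=bot.get_obs(); print(o['force'].round(2),o['tcp_pos'].round(4),o['wrist_torque'].round(2))"
```

```text
[-0.36  0.81 -0.02] [0.5769 0.1861 0.0666] [-0.   -0.01  0.03]
[ 0.36  0.71 -1.06] [0.5769 0.186  0.0666] [ 0.01 -0.03 -0.  ]
[-0.37 -0.63 -0.71] [0.5769 0.1861 0.0666] [ 0.   -0.02  0.01]
```

```bash
python3 -m creep '[{"dp":[0,0,0.003],"rotation":[0,0,0]},{"dp":[0,0,0.005],"rotation":[0,0,0]},{"dp":[0,0,0.005],"rotation":[0,0,0]},{"dp":[0,0,0.005],"rotation":[0,0,0]}]' | grep -vE "eef|gr"
```

```text
t: 28.35
tcp_pos: [0.577, 0.1861, 0.066]
force: [-1.1, -0.1, 3.8]
```

```bash
python3 -c "
from h import *
for i in range(3): bot.grab_frame('top'); o=bot.get_obs(); print(o['force'].round(2),o['tcp_pos'].round(4),o['wrist_torque'].round(2))"
```

```text
[-1.28 -0.19  5.25] [0.577  0.1861 0.066 ] [-0.15  0.13 -0.03]
[-0.79 -0.44  5.22] [0.577  0.1861 0.066 ] [-0.07  0.22  0.  ]
[-1.24 -1.1   4.93] [0.577  0.1861 0.066 ] [-0.14  0.25 -0.01]
```

The lid seats exactly where expected, at TCP 66 mm with about 5 N. Releasing and retreating.

```bash
python3 -m creep '[{"dp":[0,0,-0.003],"rotation":[0,0,0]},{"dp":[0,0,-0.003],"rotation":[0,0,0]}]' - 20 | grep force; python3 -m creep '[{"dp":[0,0,0],"rotation":[0,0,0]},{"dp":[0,0,0],"rotation":[0,0,0]},{"dp":[0,0,0],"rotation":[0,0,0]},{"dp":[0,0,0],"rotation":[0,0,0]},{"dp":[0,0,0],"rotation":[0,0,0]},{"dp":[0,0,0],"rotation":[0,0,0]}]' 1; python3 -m creep '[{"dp":[0,0,-0.05],"rotation":[0,0,0]},{"dp":[0,0,-0.15],"rotation":[0,0,0]},{"dp":[0,0,-0.35],"rotation":[0,0,0]},{"dp":[0,0,-0.6],"rotation":[0,0,0]},{"dp":[0,0,-0.85],"rotation":[0,0,0]},{"dp":[0,0,-1],"rotation":[0,0,0]},{"dp":[0,0,-1],"rotation":[0,0,0]}]'
python3 - <<'E'
from h import *
s=bot.grab_frame('side')[:,:,::-1].copy(); cv2.imwrite('pics/side13.png',s)
h=cv2.cvtColor(s,cv2.COLOR_BGR2HSV); w,c=blob(cv2.inRange(h,(105,120,60),(130,255,255))>0,tuple(proj('side',[.577,.186,.07])[0].astype(int)))
a=c[c[:,1]>=c[:,1].max()-3]; print('lid',c.min(0),c.max(0),circ(plane('side',a,.06),.0265)-[-.0016,.0012])
T=cv2.inRange(h,(80,80,50),(100,255,255))
for v in range(170,196,2):
    b=np.where(w[v,215:260])[0]+215; t=np.where(T[v,215:260])[0]+215; print(v,b.min() if len(b) else '',b.max() if len(b) else '','teal',t.min() if len(t) else '',t.max() if len(t) else '',end=' | ')
E
```

```text
force: [-0.3, 0.2, 1.0]
grasp_force: 31.9
t: 29.3
tcp_pos: [0.5769, 0.186, 0.0662]
eef_rot: [0.94, 0.342, -0.001, -0.0]
force: [-1.2, -0.7, -0.5]
gripper_width: 0.997
grasp_force: 0.0
t: 30.0
tcp_pos: [0.5804, 0.1869, 0.2735]
eef_rot: [0.94, 0.342, 0.006, 0.0]
force: [0.3, -0.1, 0.0]
gripper_width: 1.004
grasp_force: 0.0
lid [229. 172.] [244. 184.] [0.57768227 0.18766469]
170   teal   | 172 235 239 teal   | 174 230 243 teal   | 176 229 244 teal   | 178 229 243 teal   | 180 229 243 teal   | 182 230 242 teal 244 244 | 184 234 238 teal 230 244 | 186   teal 230 244 | 188   teal 231 244 | 190   teal 231 244 | 192   teal 231 244 | 194   teal 232 242 |
```

The lid is level on the post: columns 229–244 match the teal column, with no stub showing. One last numeric check on the jar, then I'll hand in.

Run:
```python
from h import *
s=bot.grab_frame('side')[:,:,::-1].astype(int); s0=cv2.imread('pics/side10.png').astype(int)
print('jar region change',np.abs(s[165:222,252:285]-s0[165:222,252:285]).mean(), bot.get_obs()['joint_vel'].round(3))
print(bot.finish_job())
```

```text
jar region change 1.2441963494595074 [ 0.     0.034  0.053 -0.001 -0.006 -0.001]
the job is handed in; nothing more can be done
None
```

The jar is mouth down on the peg with its rim on the blue collar, the lid is seated on the teal post, and the job was handed in at about 30 s; I went over the viewing limit, looking at 12 pictures instead of 10.

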